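# Sort club parts after a re-shafting job

### The arm

A 6-joint arm with a two-finger parallel gripper is mounted at the origin on a cart in front of the work surface, level with it; the furniture and walls round the work are solid. World frame = base frame: x ahead of the robot, y to its left, z up, the work surface at z = 0. Lengths are in m, angles in rad, forces in N, time in s.
With the tool pointing down it reaches from about 0.25 to 0.775 m from the base axis. Payload 4 kg.
Tool frame: the origin (TCP) lies where the fingers leave the gripper's body, on its centre line; the fingertips stand 97 mm ahead of it and the grasp point (between the pads) lies 78 mm ahead of it; z points along the fingers, y is the line along which they close (so a half turn about z gives the same grasp; the last joint's range is limited). The gripper opens to 94 mm and grips with 3 to 60 N. Pads are 16 mm wide; open, the fingers measure 119 mm over their backs; the gripper's body (75 mm by 177 mm) begins 78 mm behind the grasp point.
Start: joints at [-1.265, 0.087, 1.371, -0, 1.684, -0.103], TCP at [0.219, -0.505, 0.303] pointing down, gripper open.
Joint ranges: [-3.1, 3.1], [-0.76, 2.03], [0.27, 2.55], [-1.08, 4.22], [0.17, 2.65], [-2.57, 2.57]. Speed limits (rad/s): [2.79, 2.79, 3.14, 3.14, 3.14, 3.14].

### API

Orientations are given as [roll, pitch, yaw] about the fixed x, y, z axes, in that order (R = Rz(yaw) Ry(pitch) Rx(roll)).
In Python, from bench import robot, eyes gives the robot as it stands. The module is installed in compiled form; this text tells all that it offers.
- The arm moves only by the tool carry_out, never from a script. Its argument "deltas" is a list of rows, each an object of numbers: "dx", "dy", "dz": the shift along the tool's x, y, z each as a share of 0.02 m, from -1 to 1; "wx", "wy", "wz": the turn, a rotation vector about the tool's x, y, z each as a share of 0.12 rad, from -1 to 1; "gripper": the closure in counts, from 0 (fully open) to 255 (shut). In form: [{"dx": .., "dy": .., "dz": .., "wx": .., "wy": .., "wz": .., "gripper": ..}, ...]. A call has 1 to 20 rows; each row shifts and turns the commanded pose from where the row before left it, along the tool's axes as they then stand; what a row does not reach is not made up. A row lasts 1/12 s, in which the tool goes at most 41.7 mm and 7.16 degrees, less where a joint would pass 70% of its speed; a pose out of reach is approached as far as the arm can. A call with a number of a shift or a turn outside -1 to 1 is refused whole. A call with a gripper value outside its range is refused whole. The fingers move at their own pace and stop on an object; the grip force is fixed at half the most. Time passes only in rows, so rows that do not move let the fingers close. It gives the time, the measured TCP pose, the force, the opening and the grip force at its end, in the units of the state.
- robot.get_obs(): the state, without advancing time (a new reading comes with each control period).
- eyes.snapshot(name): name is "scene" or "side" or "wrist"; returns the picture (420x560x3 uint8, red, green, blue); there is no depth.
- eyes.get_calibration(name): a dict with "fovy" (degrees; the focal length in pixels is half the picture's height over the tangent of half this angle, whatever the lens; pixels are square), "cx", "cy" (the principal point, pixels), "R" (3x3) and "t" (3): a world point X has camera coordinates R X + t. Camera axes: x right, y down, z forward; pixel columns grow to the right and rows downward; lengths in m; the calibration is good to about 2 mm. A picture is of the moment at which its call begins: read the wrist's pose just before it. get_calibration takes no time and is no camera call; for the wrist camera it gives the pose at the moment of the call.
- robot.close_job(): hands the job in; it is judged then, once.
The state is a dict: "time": time; "joint_positions": joint angles; "qvel": joint speeds; "joint_torque": joint torques, N m; "tool_pos": TCP position; "ee_rot": TCP orientation; "wrist_force": force on the tool from outside, world axes, zero at the start; "wrist_torque": the same for the moment, N m; "width": finger opening in m; "finger_force": force on a finger pad.
Only numpy, scipy, OpenCV 4.12 (cv2) and the standard library are available. Lean on these libraries where they do the work, as an engineer would, in place of code of your own. Each camera call takes 0.05 s, during which the arm holds its last target. There are 200 camera calls.

### The job

Sort the five loose parts on the bench into their holders: the iron head and the putter head both go in the long wooden tray, the two glue tubes in the square steel bin, and the small ferrule in the round dish. Set each one down gently, without dropping it, so that heads and tubes lie flat on the floor of their holder the same way up as now, side by side and not on top of one another, and leave the wooden wedge where it lies among them.

Things in the scene. Friction and masses are not known exactly. Their poses are not given: they have to be found in the camera images.
- iron_head: Loose bright steel golf iron head, face down, 77x119x16 mm, about 0.25 kg. Origin: middle of that outline, at its underside. Hosel points to +x+y (38, 60 mm); blade 8 mm thick, 16 mm rib on its -x edge. Grip at mid-blade (x -19, y -10): edges at x -37 and -3, 35 mm apart, the first along y, the other leaning 26 deg, so close along x turned 13 deg towards y. Mass centre (-16, -9).
- putter_head: Loose dark mallet putter head on its flat sole, 60 mm (x) by 93 mm (y), about 0.33 kg. Origin at the centre of its underside; z up; face at -x, back rounded at +x. Body 22 mm high; a hosel stub 11 mm thick rises to 42 mm at x -18, y +24 mm. Grip across the 60 mm depth at y 0.
- red_cap_tube: Loose glue tube with a red screw cap, lying flat: 97 mm long along its own x, 26 mm wide along y, 25 mm high, about 30 g. Origin at the centre of its underside; z up. It may be gripped as a block 26 mm wide.
- dark_cap_tube: Loose glue tube of the same shape with a dark blue cap, lying flat: 97 mm long along its own x, 26 mm wide along y, 25 mm high, about 30 g. Origin at the centre of its underside; z up.
- ferrule: Loose grey shaft ferrule, a small sleeve lying on its side, 24 mm long along its own y, 14 mm wide along x and 14 mm high, about 12 g; it behaves as a block and does not roll. Origin at the centre of its underside; z up.
- head_tray: Long low wooden tray with a cork floor, for club heads; fixed. Outside 160 mm (x) by 250 mm (y), 30 mm high; 146 x 236 mm inside; floor 8 mm above its underside. Origin at the centre of its underside; within 10 degrees of square to the bench. Both heads fit side by side along its y, each with its own length along the tray's x.
- tube_bin: Nearly square sheet-steel bin with a wired rim and a card holder on its front, for glue tubes; fixed. Outside 130 mm (x) by 160 mm (y), rim 39 mm high; 124 x 154 mm inside; floor 3 mm above its underside. Origin at the centre of its underside; within 10 degrees of square to the bench. The tubes fit side by side, length along the bin's x.
- ferrule_dish: Round shallow aluminium dish for ferrules, fixed to the bench: 110 mm across the mouth, 26 mm high, sides flaring from a flat floor about 78 mm across that lies 4 mm above its underside. Origin at the centre of its underside.
- wood_wedge: Loose brown wooden wedge, 34 x 100 x 28 mm, lying among the parts; not part of the job, it stays where it is. Origin at the centre of its underside, length along y.
Not all that is in view belongs to the job. What is shaped like the iron_head but blue is not meant.

How it is judged:
At the end, for the whole second after the job is handed in: Both heads lie flat, right way up, on the floor of the wooden tray; both tubes lie flat on the floor of the steel bin (tilt under 0.12 and 0.15 rad, origins at most 6 to 7 mm above the floor); the ferrule lies in the dish, within 46 mm of its centre; all five are released and at rest (x of iron_head in the frame of head_tray between -0.055 and 0.055 m and y of iron_head in the frame of head_tray between -0.095 and 0.095 m and z of each of iron_head, putter_head in the frame of head_tray below 0.014 m and angle between each of iron_head, putter_head's own z axis and vertical below 0.12 rad and x of putter_head in the frame of head_tray between -0.055 and 0.055 m and y of putter_head in the frame of head_tray between -0.095 and 0.095 m and x of red_cap_tube in the frame of tube_bin between -0.055 and 0.055 m and y of red_cap_tube in the frame of tube_bin between -0.07 and 0.07 m and z of each of red_cap_tube, dark_cap_tube in the frame of tube_bin below 0.01 m and angle between each of red_cap_tube, dark_cap_tube's own z axis and vertical below 0.15 rad and x of dark_cap_tube in the frame of tube_bin between -0.055 and 0.055 m and y of dark_cap_tube in the frame of tube_bin between -0.07 and 0.07 m and horizontal distance between ferrule and ferrule_dish below 0.046 m and height (world z) of ferrule below 0.024 m and linear speed of each of iron_head, putter_head, red_cap_tube, dark_cap_tube, ferrule below 0.02 m/s and angular speed of each of iron_head, putter_head, red_cap_tube, dark_cap_tube, ferrule below 0.3 rad/s); the robot touches nothing.
It fails at once if the wooden wedge is shoved or picked up (moved more than 25 mm) (distance of wood_wedge from where it was at the start of the episode above 0.025 m).
It fails at once if one of the five parts is dropped or thrown (moves free of the fingers faster than 0.8 m/s, a drop of about 30 mm) ((linear speed of iron_head above 0.8 m/s and contact force between iron_head and the fingers below 0.05 N) or (linear speed of putter_head above 0.8 m/s and contact force between putter_head and the fingers below 0.05 N) or (linear speed of red_cap_tube above 0.8 m/s and contact force between red_cap_tube and the fingers below 0.05 N) or (linear speed of dark_cap_tube above 0.8 m/s and contact force between dark_cap_tube and the fingers below 0.05 N) or (linear speed of ferrule above 0.8 m/s and contact force between ferrule and the fingers below 0.05 N)).
It also fails if it takes over 125 s, if anything falls off the work surface, if the arm or the gripper's body presses on something with over 40 N, if the wrist force passes 120 N, or if a joint passes its speed limit or range.

## Working session

There is one attempt and no reset: what is moved stays moved. The work goes in short steps, Python scripts to look and compute and a tool call to move; the robot and the scene stay as the last step left them, time stands still between calls to the robot, and variables do not carry over. Pictures are saved under pics/ and viewed, at most 14 in all, crops included, and the job is handed in when it is done.

Besides the shell and the picture viewer there is one more tool, called after "Call:" by a JSON object that holds its "name" and its "arguments", one argument or row to a line. carry_out: Moves the arm, as the interface text tells. Shift numbers are shares of 0.02 m and turn numbers shares of 0.12 rad, none past 1 either way. Its arguments: {"type":"object","properties":{"deltas":{"type":"array","items":{"type":"object","properties":{"dx":{"type":"number"},"dy":{"type":"number"},"dz":{"type":"number"},"wx":{"type":"number"},"wy":{"type":"number"},"wz":{"type":"number"},"gripper":{"type":"number"}}}}},"required":["deltas"]}

```bash
mkdir -p pics
cat > h.py <<'E'
import numpy as np, cv2
from bench import robot, eyes
def cal(n):
    c=eyes.get_calibration(n); c=dict(c); c['f']=210/np.tan(np.radians(c['fovy'])/2); c['R']=np.array(c['R']);c['t']=np.array(c['t']); return c
def ray(c,px,z):
    d=c['R'].T@np.array([(px[0]-c['cx'])/c['f'],(px[1]-c['cy'])/c['f'],1]); o=-c['R'].T@c['t']
    return o+d*(z-o[2])/d[2]
def proj(c,X):
    p=c['R']@np.array(X)+c['t']; return p[:2]/p[2]*c['f']+[c['cx'],c['cy']]
def snap(n,name=None):
    im=cv2.cvtColor(np.asarray(eyes.snapshot(n)),cv2.COLOR_RGB2BGR); cv2.imwrite(f'pics/{name or n}.png',im); return im
E
python3 - <<'E'
from h import *
for n in ('scene','side','wrist'):
    c=cal(n); snap(n,n+'0'); print(n,c['fovy'],c['cx'],c['cy'],-c['R'].T@c['t'],c['R'][2],[k for k in c])
o=robot.get_obs();print(o['tool_pos'],o['ee_rot'],o['time'])
E
```

```text
scene 47.84130087691778 282.71325254322613 213.92681802705266 [-0.47128964  0.33496291  1.08058832] [ 0.61996194 -0.34067804 -0.70681374] ['fovy', 'cx', 'cy', 'R', 't', 'f']
side 44.89927409417996 284.82012887584193 213.7256075508672 [0.43045354 1.09022679 0.94852864] [ 0.01264535 -0.81129381 -0.58450188] ['fovy', 'cx', 'cy', 'R', 't', 'f']
wrist 63.98264960763869 272.74834374091853 215.66591715851612 [ 0.28506585 -0.47421447  0.38391739] [-0.23393691 -0.09871386 -0.96722753] ['fovy', 'cx', 'cy', 'R', 't', 'f']
[ 0.21853544 -0.5044607   0.30177662] [-3.13989449e+00 -1.46048417e-04  4.08762713e-01] 0.15
```

View pics/scene0.png

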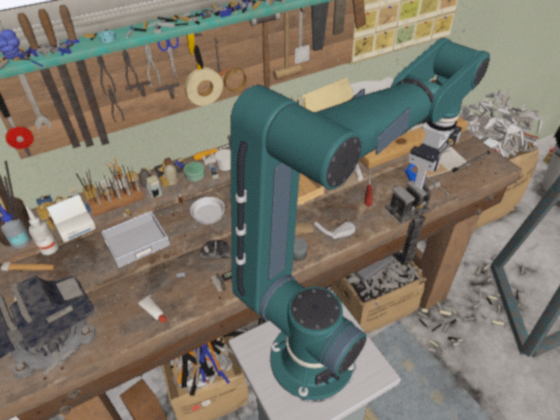

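View pics/side0.png

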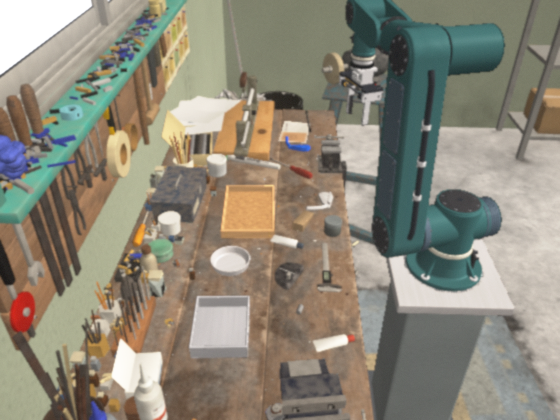

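Side view: the bright iron head is at (321,202) and its blue look-alike at (298,145). The wedge is at (305,219), the dark-capped tube at (288,242), the putter at (288,272), the ferrule probably at (301,309), and the red-capped tube at (335,342). The tray is at (248,210), the dish at (231,259) and the bin at (220,325). Distractors are the red handle at (302,172), the hammer at (327,268), the round weight at (333,226) and a can at (217,165). I'll check with one enlarged crop.

Run:
```python
from h import *
im=cv2.imread('pics/side0.png'); cv2.imwrite('pics/sidec.png',cv2.resize(im[180:370,180:380],None,fx=4*0.78,fy=4*.78,interpolation=cv2.INTER_CUBIC))
c=cal('side')
for n,p,z in [('iron',(321,202),.008),('wedge',(305,219),.02),('dark',(288,242),.02),('putter',(288,272),.02),('fer',(301,309),.01),('red',(335,342),.02),('tray',(248,210),.01),('dish',(231,259),.01),('bin',(220,325),.01)]:
    print(n,ray(c,p,z).round(3))
```

```text
iron [ 0.334 -0.286  0.008]
wedge [ 0.388 -0.174  0.02 ]
dark [ 0.438 -0.059  0.02 ]
putter [0.435 0.07  0.02 ]
fer [0.4   0.194 0.01 ]
red [0.321 0.305 0.02 ]
tray [ 0.569 -0.227  0.01 ]
dish [0.596 0.012 0.01 ]
bin [0.595 0.255 0.01 ]
```

View pics/sidec.png

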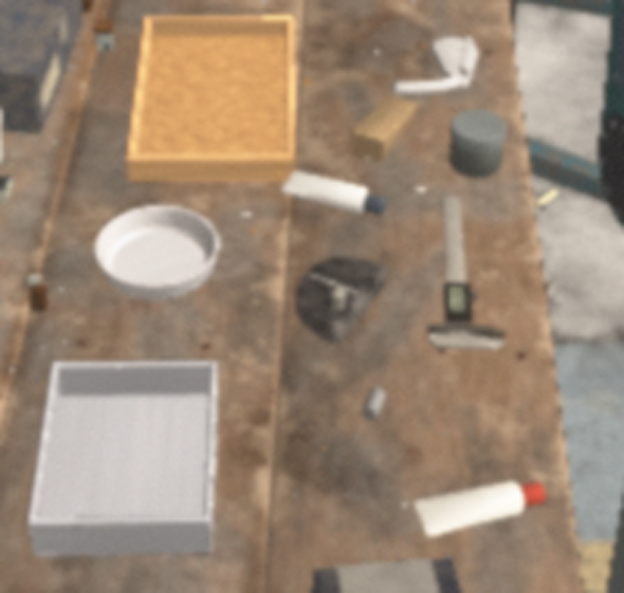

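The crop confirms it. The bright iron head with its hosel is at the top right, the wedge just below it, and the dark tube, putter and ferrule in the middle. The red tube is at the bottom right, next to the hammer and the grey weight, which are not part of the job. I'll move to a wrist overview.

Call:
{"name": "carry_out", "arguments": {
  "deltas": [
    {"dx": 0.835,"dy": -0.8,"dz": -0.08},
    {"dx": 0.835,"dy": -0.8,"dz": -0.08},
    {"dx": 0.835,"dy": -0.8,"dz": -0.08},
    {"dx": 0.835,"dy": -0.8,"dz": -0.08},
    {"dx": 0.835,"dy": -0.8,"dz": -0.08},
    {"dx": 0.835,"dy": -0.8,"dz": -0.08},
    {"dx": 0.835,"dy": -0.8,"dz": -0.08},
    {"dx": 0.835,"dy": -0.8,"dz": -0.08},
    {"dx": 0.835,"dy": -0.8,"dz": -0.08},
    {"dx": 0.835,"dy": -0.8,"dz": -0.08},
    {"dx": 0.835,"dy": -0.8,"dz": -0.08},
    {"dx": 0.835,"dy": -0.8,"dz": -0.08},
    {"dx": 0.835,"dy": -0.8,"dz": -0.08},
    {"dx": 0.835,"dy": -0.8,"dz": -0.08},
    {"dx": 0.835,"dy": -0.8,"dz": -0.08},
    {"wz": 0.852},
    {"wz": 0.852},
    {"wz": 0.852},
    {"wz": 0.852},
    {"dx": 0}
  ]
}}

```text
invalid input
```

Run:
```python
from h import *
o=robot.get_obs();print(o['tool_pos'],o['ee_rot'],o['time'],o['joint_positions'])
import pickle
pickle.dump(cal('wrist'),open('w1.pkl','wb')); im=snap('wrist','w1')
cv2.imwrite('pics/w1b.png',cv2.resize(im,(800,600),interpolation=cv2.INTER_CUBIC))
```

```text
[ 0.21853544 -0.5044607   0.30177662] [-3.13989449e+00 -1.46048417e-04  4.08762713e-01] 0.15 [-1.26511836e+00  8.78396943e-02  1.37184111e+00 -2.96604761e-05
  1.68361602e+00 -1.03088186e-01]
```

View pics/w1b.png

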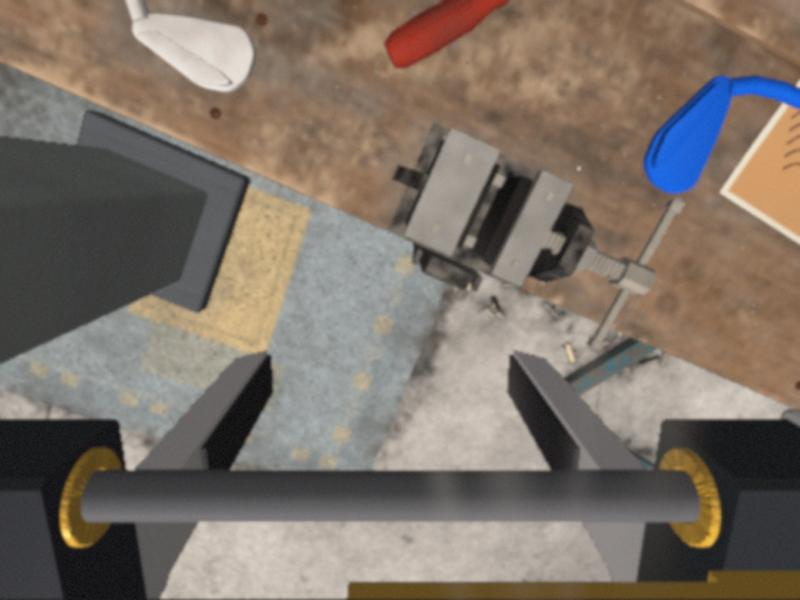

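The call was refused, so the arm hasn't moved: all row fields are probably required. The picture from the start pose shows the iron head at (190,45), the blue look-alike at (690,130) and a vice at (480,200).

Call:
{"name": "carry_out", "arguments": {
  "deltas": [
    {"dx": 0.835,"dy": -0.8,"dz": -0.08,"wx": 0,"wy": 0,"wz": 0,"gripper": 0},
    {"dx": 0.835,"dy": -0.8,"dz": -0.08,"wx": 0,"wy": 0,"wz": 0,"gripper": 0},
    {"dx": 0.835,"dy": -0.8,"dz": -0.08,"wx": 0,"wy": 0,"wz": 0,"gripper": 0},
    {"dx": 0.835,"dy": -0.8,"dz": -0.08,"wx": 0,"wy": 0,"wz": 0,"gripper": 0},
    {"dx": 0.835,"dy": -0.8,"dz": -0.08,"wx": 0,"wy": 0,"wz": 0,"gripper": 0},
    {"dx": 0.835,"dy": -0.8,"dz": -0.08,"wx": 0,"wy": 0,"wz": 0,"gripper": 0},
    {"dx": 0.835,"dy": -0.8,"dz": -0.08,"wx": 0,"wy": 0,"wz": 0,"gripper": 0},
    {"dx": 0.835,"dy": -0.8,"dz": -0.08,"wx": 0,"wy": 0,"wz": 0,"gripper": 0},
    {"dx": 0.835,"dy": -0.8,"dz": -0.08,"wx": 0,"wy": 0,"wz": 0,"gripper": 0},
    {"dx": 0.835,"dy": -0.8,"dz": -0.08,"wx": 0,"wy": 0,"wz": 0,"gripper": 0},
    {"dx": 0.835,"dy": -0.8,"dz": -0.08,"wx": 0,"wy": 0,"wz": 0,"gripper": 0},
    {"dx": 0.835,"dy": -0.8,"dz": -0.08,"wx": 0,"wy": 0,"wz": 0,"gripper": 0},
    {"dx": 0.835,"dy": -0.8,"dz": -0.08,"wx": 0,"wy": 0,"wz": 0,"gripper": 0},
    {"dx": 0.835,"dy": -0.8,"dz": -0.08,"wx": 0,"wy": 0,"wz": 0,"gripper": 0},
    {"dx": 0.835,"dy": -0.8,"dz": -0.08,"wx": 0,"wy": 0,"wz": 0,"gripper": 0},
    {"dx": 0,"dy": 0,"dz": 0,"wx": 0,"wy": 0,"wz": 0.852,"gripper": 0},
    {"dx": 0,"dy": 0,"dz": 0,"wx": 0,"wy": 0,"wz": 0.852,"gripper": 0},
    {"dx": 0,"dy": 0,"dz": 0,"wx": 0,"wy": 0,"wz": 0.852,"gripper": 0},
    {"dx": 0,"dy": 0,"dz": 0,"wx": 0,"wy": 0,"wz": 0.852,"gripper": 0},
    {"dx": 0,"dy": 0,"dz": 0,"wx": 0,"wy": 0,"wz": 0,"gripper": 0}
  ]
}}

```text
time: 1.87
tool_pos: [0.353, -0.1847, 0.3265]
ee_rot: [-3.142, 0.0, -0.002]
wrist_force: [-1.0, -0.9, 0.4]
width: 0.0941
finger_force: 0.0
```

Run:
```python
from h import *
o=robot.get_obs();print(o['tool_pos'],o['ee_rot'],o['time'],o['joint_positions'])
import pickle
pickle.dump(cal('wrist'),open('w1.pkl','wb')); im=snap('wrist','w1')
cv2.imwrite('pics/w1b.png',cv2.resize(im,(800,600),interpolation=cv2.INTER_CUBIC))
```

```text
[ 0.35301531 -0.1847197   0.32650825] [-3.14158623e+00  2.02382281e-04 -1.53650887e-03] 1.8667 [-6.24553635e-01 -2.59867965e-01  1.64475391e+00 -1.14855798e-04
  1.75687481e+00  9.47757962e-01]
```

View pics/w1b.png

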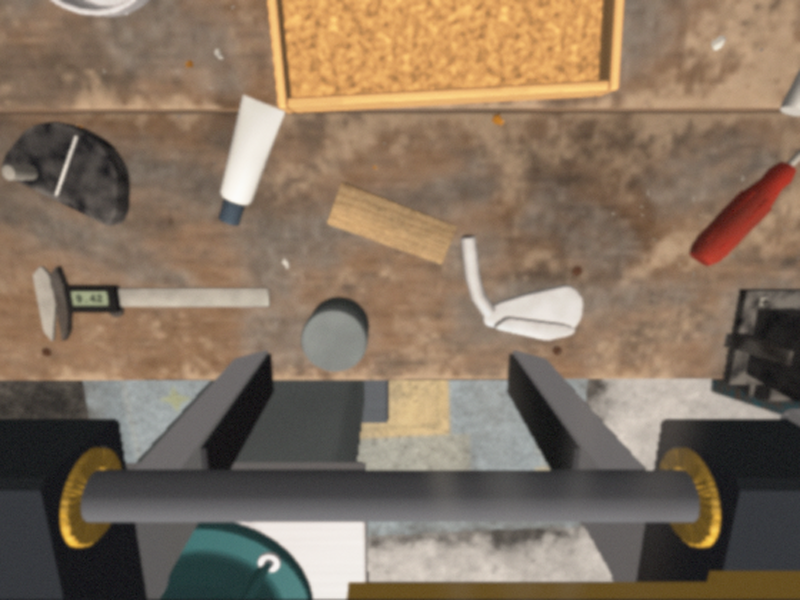

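The wrist view shows the iron head at (530,310) in 800 px scale, hosel tip at (467,238). The wedge is at (392,223), the dark tube at (250,155), the putter at (70,170), with the weight at (335,335) and the caliper at (150,295). Next is the view to the left.

Call:
{"name": "carry_out", "arguments": {
  "deltas": [
    {"dx": 0.05,"dy": -1,"dz": 0,"wx": 0,"wy": 0,"wz": 0,"gripper": 0},
    {"dx": 0.05,"dy": -1,"dz": 0,"wx": 0,"wy": 0,"wz": 0,"gripper": 0},
    {"dx": 0.05,"dy": -1,"dz": 0,"wx": 0,"wy": 0,"wz": 0,"gripper": 0},
    {"dx": 0.05,"dy": -1,"dz": 0,"wx": 0,"wy": 0,"wz": 0,"gripper": 0},
    {"dx": 0.05,"dy": -1,"dz": 0,"wx": 0,"wy": 0,"wz": 0,"gripper": 0},
    {"dx": 0.05,"dy": -1,"dz": 0,"wx": 0,"wy": 0,"wz": 0,"gripper": 0},
    {"dx": 0.05,"dy": -1,"dz": 0,"wx": 0,"wy": 0,"wz": 0,"gripper": 0},
    {"dx": 0.05,"dy": -1,"dz": 0,"wx": 0,"wy": 0,"wz": 0,"gripper": 0},
    {"dx": 0.05,"dy": -1,"dz": 0,"wx": 0,"wy": 0,"wz": 0,"gripper": 0},
    {"dx": 0.05,"dy": -1,"dz": 0,"wx": 0,"wy": 0,"wz": 0,"gripper": 0},
    {"dx": 0.05,"dy": -1,"dz": 0,"wx": 0,"wy": 0,"wz": 0,"gripper": 0},
    {"dx": 0.05,"dy": -1,"dz": 0,"wx": 0,"wy": 0,"wz": 0,"gripper": 0},
    {"dx": 0.05,"dy": -1,"dz": 0,"wx": 0,"wy": 0,"wz": 0,"gripper": 0},
    {"dx": 0.05,"dy": -1,"dz": 0,"wx": 0,"wy": 0,"wz": 0,"gripper": 0},
    {"dx": 0.05,"dy": -1,"dz": 0,"wx": 0,"wy": 0,"wz": 0,"gripper": 0},
    {"dx": 0.05,"dy": -1,"dz": 0,"wx": 0,"wy": 0,"wz": 0,"gripper": 0},
    {"dx": 0,"dy": 0,"dz": 0,"wx": 0,"wy": 0,"wz": 0,"gripper": 0},
    {"dx": 0,"dy": 0,"dz": 0,"wx": 0,"wy": 0,"wz": 0,"gripper": 0}
  ]
}}

```text
time: 3.42
tool_pos: [0.369, 0.1354, 0.3265]
ee_rot: [3.141, 0.001, 0.004]
wrist_force: [0.8, -0.2, -0.3]
width: 0.0941
finger_force: 0.0
```

Run:
```python
from h import *
o=robot.get_obs();print(o['tool_pos'],o['ee_rot'],o['time'])
import pickle
pickle.dump(cal('wrist'),open('w2.pkl','wb')); im=snap('wrist','w2')
cv2.imwrite('pics/w2b.png',cv2.resize(im,(800,600),interpolation=cv2.INTER_CUBIC))
```

```text
[0.36899446 0.13541856 0.32646091] [3.14085399e+00 5.79277386e-04 3.60504854e-03] 3.4167
```

View pics/w2b.png

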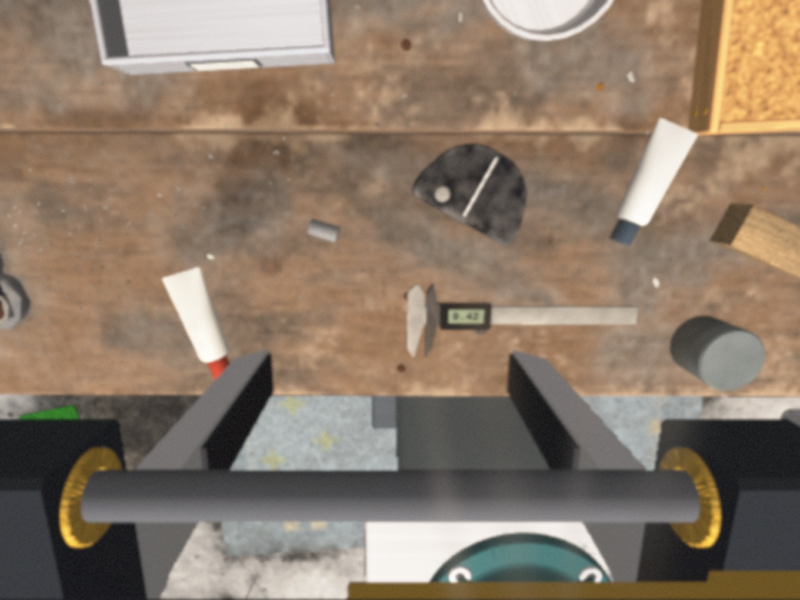

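Call:
{"name": "carry_out", "arguments": {
  "deltas": [
    {"dx": 0.9,"dy": 0.9,"dz": 0,"wx": 0,"wy": 0,"wz": 0,"gripper": 0},
    {"dx": 0.9,"dy": 0.9,"dz": 0,"wx": 0,"wy": 0,"wz": 0,"gripper": 0},
    {"dx": 0.9,"dy": 0.9,"dz": 0,"wx": 0,"wy": 0,"wz": 0,"gripper": 0},
    {"dx": 0.9,"dy": 0.9,"dz": 0,"wx": 0,"wy": 0,"wz": 0,"gripper": 0},
    {"dx": 0.9,"dy": 0.9,"dz": 0,"wx": 0,"wy": 0,"wz": 0,"gripper": 0},
    {"dx": 0.9,"dy": 0.9,"dz": 0,"wx": 0,"wy": 0,"wz": 0,"gripper": 0},
    {"dx": 0.9,"dy": 0.9,"dz": 0,"wx": 0,"wy": 0,"wz": 0,"gripper": 0},
    {"dx": 0.9,"dy": 0.9,"dz": 0,"wx": 0,"wy": 0,"wz": 0,"gripper": 0},
    {"dx": 0,"dy": 0,"dz": 0,"wx": 0,"wy": 0,"wz": 0,"gripper": 0},
    {"dx": 0,"dy": 0,"dz": 0,"wx": 0,"wy": 0,"wz": 0,"gripper": 0}
  ]
}}

```text
time: 4.3
tool_pos: [0.5132, -0.0109, 0.3261]
ee_rot: [-3.142, 0.002, -0.003]
wrist_force: [-0.3, -0.3, -0.3]
width: 0.0943
finger_force: 0.0
```

Run:
```python
from h import *
o=robot.get_obs();print(o['tool_pos'],o['ee_rot'],o['time'])
import pickle
pickle.dump(cal('wrist'),open('w3.pkl','wb')); im=snap('wrist','w3')
cv2.imwrite('pics/w3b.png',cv2.resize(im,(800,600),interpolation=cv2.INTER_CUBIC))
```

```text
[ 0.51315887 -0.01088737  0.32606817] [-3.14157900e+00  1.74503316e-03 -3.09027792e-03] 4.3
```

View pics/w3b.png

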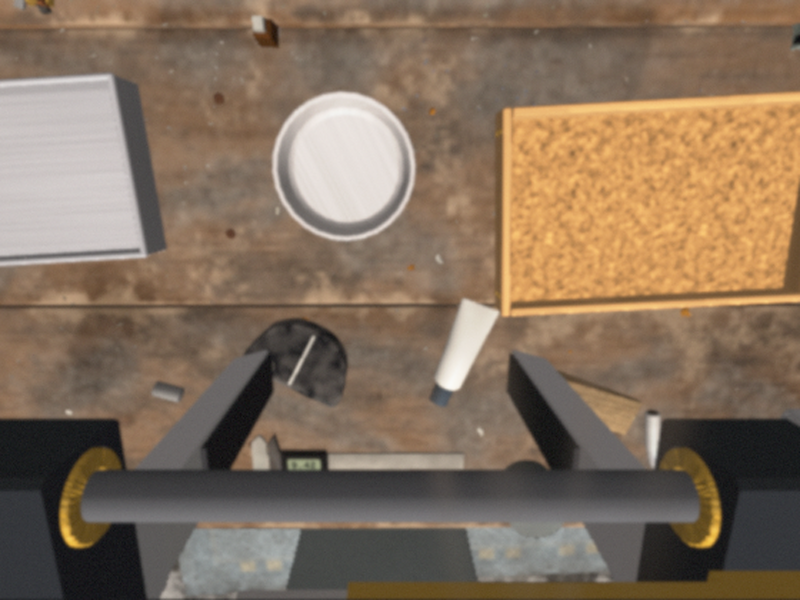

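The wrist views show the ferrule at (323,231) in w2, the red tube at (197,318), and the putter at (475,190) with its stub at (443,194). In w3 the dish is at (344,166), the tray's left rim runs from (503,107) to (503,317), and the bin's right rim from (115,75) to (147,255). Next I measure.

```bash
cat > m.py <<'E'
from h import *
import pickle
C={k:pickle.load(open(k+'.pkl','rb')) for k in('w1','w2','w3')}
I={k:cv2.imread(f'pics/{k}.png') for k in C}
S=1/1.42857
def P(v,x,y,z): return ray(C[v],((x+.5)*S-.5,(y+.5)*S-.5),z)[:2]
def seg(v,box,kind):
    x0,y0,x1,y1=[int(b*S) for b in box]; im=I[v][y0:y1,x0:x1]; hsv=cv2.cvtColor(im,cv2.COLOR_BGR2HSV).astype(int)
    s,val=hsv[...,1],hsv[...,2]
    m={'bright':(val>135)&(s<60),'dark':(val<75),'ferr':(s<50)&(val>70),'tube':((val>135)&(s<60))}[kind].astype(np.uint8)
    m=cv2.morphologyEx(m,cv2.MORPH_OPEN,np.ones((2,2)))
    cs=cv2.findContours(m,cv2.RETR_EXTERNAL,cv2.CHAIN_APPROX_NONE)[0]; c=max(cs,key=cv2.contourArea)[:,0,:]+[x0,y0]
    return c
def pts(v,c,z): return np.array([ray(C[v],p,z)[:2] for p in c]).astype(np.float32)
def rect(p):
    (c,(w,h),a)=cv2.minAreaRect(p*1000); 
    if w<h: w,h,a=h,w,a+90
    a=(a+90)%180-90
    return np.round(c,1),round(w,1),round(h,1),round(a,1)
E
python3 - <<'E'
from m import *
for n,v,b,k,z in [('iron','w1',(455,225,600,350),'bright',.008),('putter','w2',(400,135,540,255),'dark',.011),('ferr','w2',(295,205,355,255),'ferr',.007),('red','w2',(150,255,250,365),'tube',.0125),('dark','w2',(600,105,700,235),'tube',.0125),('dark','w3',(420,290,497,395),'tube',.0125)]:
    c=seg(v,b,k); p=pts(v,c,z); print(n,len(c),'px',(c.min(0)/S).round(),(c.max(0)/S).round(),rect(p))
print('wedge',[P('w1',x,y,.028).round(4) for x,y in((343,184),(458,232),(443,264),(328,220))])
print('hosel top',P('w2',443,191,.042), 'iron tip',P('w1',467,238,.006))
print('face',P('w2',415,188,.011),P('w2',510,242,.011))
print('ribline',P('w1',495,330,.0),P('w1',560,340,0))
print('tray',[P('w1',*q,.03).round(4) for q in((280,112),(619,92))],[P('w3',*q,.03).round(4) for q in((503,317),(503,107))])
print('bin',[P('w2',*q,.039).round(4) for q in((104,62),(332,48))],[P('w3',*q,.039).round(4) for q in((147,257),(113,74))])
c=seg('w3',(255,80,430,250),'bright'); p=pts('w3',c,.026); print('dish',cv2.minEnclosingCircle(p*1000))
print('darkcap',P('w2',624,238,.0125),'redcap',P('w2',218,370,.0125))
E
```

```text
iron 281 px [461. 239.] [590. 341.] (array([ 327.2, -289.4]), 128.1, 65.5, 64.0)
putter 176 px [417. 157.] [491. 206.] (array([448.8,  85.4]), 46.9, 44.3, -29.0)
ferr 55 px [309. 221.] [339. 241.] (array([400.9, 191. ]), 24.8, 13.2, 73.5)
red 166 px [164. 267.] [229. 363.] (array([328.7, 299.8]), 83.1, 34.6, 15.5)
dark 178 px [619. 120.] [697. 227.] (array([446.7, -74.7]), 79.6, 34.9, -20.4)
dark 152 px [436. 300.] [494. 391.] (array([444.2, -75.2]), 84.0, 34.2, -18.2)
wedge [array([ 0.4241, -0.1476]), array([ 0.3874, -0.2371]), array([ 0.362, -0.226]), array([ 0.3968, -0.1351])]
hosel top [0.43509721 0.09726566] iron tip [ 0.38023005 -0.24790739]
face [0.436801   0.11648773] [0.39382471 0.03723818]
ribline [ 0.2979374  -0.27703872] [ 0.28850457 -0.33575465]
tray [array([ 0.4755, -0.1027]), array([ 0.4888, -0.3507])] [array([ 0.4781, -0.1021]), array([ 0.6382, -0.0929])]
bin [array([0.522 , 0.3374]), array([0.5315, 0.1774])] [array([0.5296, 0.1782]), array([0.6593, 0.185 ])]
dish ((591.4234619140625, 28.013729095458984), 59.82492446899414)
darkcap [ 0.39764754 -0.05582671] redcap [0.28026807 0.28779746]
```

Call:
{"name": "carry_out", "arguments": {
  "deltas": [
    {"dx": -0.51,"dy": -0.918,"dz": 0.4,"wx": 0,"wy": 0,"wz": 0,"gripper": 100},
    {"dx": -0.51,"dy": -0.918,"dz": 0.4,"wx": 0,"wy": 0,"wz": 0,"gripper": 100},
    {"dx": -0.51,"dy": -0.918,"dz": 0.4,"wx": 0,"wy": 0,"wz": 0,"gripper": 100},
    {"dx": -0.51,"dy": -0.918,"dz": 0.4,"wx": 0,"wy": 0,"wz": 0,"gripper": 100},
    {"dx": -0.51,"dy": -0.918,"dz": 0.4,"wx": 0,"wy": 0,"wz": 0,"gripper": 100},
    {"dx": -0.51,"dy": -0.918,"dz": 0.4,"wx": 0,"wy": 0,"wz": 0,"gripper": 100},
    {"dx": -0.51,"dy": -0.918,"dz": 0.4,"wx": 0,"wy": 0,"wz": 0,"gripper": 100},
    {"dx": -0.51,"dy": -0.918,"dz": 0.4,"wx": 0,"wy": 0,"wz": 0,"gripper": 100},
    {"dx": -0.51,"dy": -0.918,"dz": 0.4,"wx": 0,"wy": 0,"wz": 0,"gripper": 100},
    {"dx": -0.51,"dy": -0.918,"dz": 0.4,"wx": 0,"wy": 0,"wz": 0,"gripper": 100},
    {"dx": -0.51,"dy": -0.918,"dz": 0.4,"wx": 0,"wy": 0,"wz": 0,"gripper": 100},
    {"dx": 0,"dy": 0,"dz": 0,"wx": 0,"wy": 0,"wz": -1,"gripper": 100},
    {"dx": 0,"dy": 0,"dz": 0,"wx": 0,"wy": 0,"wz": -1,"gripper": 100},
    {"dx": 0,"dy": 0,"dz": 0,"wx": 0,"wy": 0,"wz": -1,"gripper": 100},
    {"dx": 0,"dy": 0,"dz": 0,"wx": 0,"wy": 0,"wz": -1,"gripper": 100},
    {"dx": 0,"dy": 0,"dz": 0,"wx": 0,"wy": 0,"wz": -1,"gripper": 100},
    {"dx": 0,"dy": 0,"dz": 0,"wx": 0,"wy": 0,"wz": -1,"gripper": 100},
    {"dx": 0,"dy": 0,"dz": 0,"wx": 0,"wy": 0,"wz": -1,"gripper": 100},
    {"dx": 0,"dy": 0,"dz": 0,"wx": 0,"wy": 0,"wz": -1,"gripper": 100},
    {"dx": 0,"dy": 0,"dz": 0,"wx": 0,"wy": 0,"wz": -1,"gripper": 100}
  ]
}}

```text
time: 6.02
tool_pos: [0.3998, 0.1932, 0.2391]
ee_rot: [3.141, -0.001, 1.087]
wrist_force: [-0.4, 0.0, -0.9]
width: 0.0571
finger_force: 0.0
```

Call:
{"name": "carry_out", "arguments": {
  "deltas": [
    {"dx": 0,"dy": 0,"dz": 0,"wx": 0,"wy": 0,"wz": -0.85,"gripper": 100},
    {"dx": 0,"dy": 0,"dz": 0,"wx": 0,"wy": 0,"wz": -0.85,"gripper": 100},
    {"dx": 0,"dy": 0,"dz": 0,"wx": 0,"wy": 0,"wz": 0,"gripper": 100},
    {"dx": 0,"dy": 0,"dz": 0,"wx": 0,"wy": 0,"wz": 0,"gripper": 100}
  ]
}}

```text
time: 6.35
tool_pos: [0.4002, 0.1932, 0.239]
ee_rot: [3.141, -0.0, 1.282]
wrist_force: [-0.9, -1.5, -0.3]
width: 0.0568
finger_force: 0.0
```

```bash
cat >> h.py <<'E'
def plan(x,y,z,yawdeg=None):
    o=robot.get_obs(); p=o['tool_pos']; ps=o['ee_rot'][2]; d=np.array([x,y,z])-p; c,s=np.cos(ps),np.sin(ps)
    t=np.array([c*d[0]+s*d[1], s*d[0]-c*d[1], -d[2]])/.02
    wz=None if yawdeg is None else -(np.radians(yawdeg)-ps)/.12
    print('pos',p.round(4),'yaw',round(np.degrees(ps),2),'w',o['width'].__round__(4),'t',round(o['time'],2),'| shift units',t.round(2),'wz units',wz)
E
python3 - <<'E'
from m import *
c=cal('wrist'); im=snap('wrist','f1'); pickle.dump(c,open('f1.pkl','wb'))
C['f1']=c;I['f1']=im
u=proj(c,(.4009,.191,.007)); print('expect',u)
b=[u[0]-30,u[1]-30,u[0]+30,u[1]+30]; k=seg('f1',np.array(b)/S,'ferr'); print(rect(pts('f1',k,.010)),rect(pts('f1',k,.007)))
plan(.4009,.191,.1,73.5)
p=pts('w3',np.array([(272,166),(415,166),(344,92),(344,241)])*S,.026);print(p, (p[0]+p[1])/2,(p[2]+p[3])/2)
for th in(75,90,105):
    hsv=cv2.cvtColor(I['w2'],cv2.COLOR_BGR2GRAY); x0,y0,x1,y1=[int(q*S) for q in (400,135,540,255)]
    m=cv2.morphologyEx((hsv[y0:y1,x0:x1]<th).astype(np.uint8),cv2.MORPH_CLOSE,np.ones((5,5)))
    k=max(cv2.findContours(m,0,1)[0],key=cv2.contourArea)[:,0]+[x0,y0]; print('putter',th,rect(pts('w2',k,.015)))
k=seg('w1',(455,225,600,350),'bright')
for yaw in(-6,-9,-12):
    a=np.radians(yaw);q=pts('w1',k,.006)@np.array([[np.cos(a),-np.sin(a)],[np.sin(a),np.cos(a)]]); lo,hi=q.min(0),q.max(0); m=(lo+hi)/2
    print('iron',yaw,(hi-lo)*1000, m@np.array([[np.cos(a),np.sin(a)],[-np.sin(a),np.cos(a)]]))
E
```

```text
expect [275.51092708 209.56040382]
(array([402.8, 190.6]), 25.5, 12.5, 73.5) (array([402.6, 189.9]), 25.7, 12.6, 73.5)
pos [0.4004 0.1932 0.239 ] yaw 73.46 w 0.057 t 6.4 | shift units [-0.1   0.06  6.95] wz units -0.005360745206800521
[[ 0.59710586  0.07996653]
 [ 0.5968061  -0.02921234]
 [ 0.6491722   0.02357866]
 [ 0.5398389   0.02653755]] [0.596956   0.02537709] [0.59450555 0.02505811]
putter 75 (array([438.8,  69. ]), 75.2, 65.1, 46.5)
putter 90 (array([438.6,  67.7]), 92.0, 60.2, 63.1)
putter 105 (array([439.5,  68. ]), 95.0, 64.9, 66.3)
iron -6 [ 83.70233325 118.73884207] [ 0.33308638 -0.29843667]
iron -9 [ 80.03287024 120.91477059] [ 0.3325781  -0.29745682]
iron -12 [ 77.85620998 122.75928013] [ 0.33133765 -0.29625122]
```

Ferrule confirmed: 25.5 x 12.5 mm at (0.4028, 0.1905).

Call:
{"name": "carry_out", "arguments": {
  "deltas": [
    {"dx": -0.1,"dy": 0.15,"dz": 0.9,"wx": 0,"wy": 0,"wz": 0,"gripper": 130},
    {"dx": 0,"dy": 0,"dz": 0.9,"wx": 0,"wy": 0,"wz": 0,"gripper": 130},
    {"dx": 0,"dy": 0,"dz": 0.9,"wx": 0,"wy": 0,"wz": 0,"gripper": 130},
    {"dx": 0,"dy": 0,"dz": 0.9,"wx": 0,"wy": 0,"wz": 0,"gripper": 130},
    {"dx": 0,"dy": 0,"dz": 0.9,"wx": 0,"wy": 0,"wz": 0,"gripper": 130},
    {"dx": 0,"dy": 0,"dz": 0.9,"wx": 0,"wy": 0,"wz": 0,"gripper": 130},
    {"dx": 0,"dy": 0,"dz": 0.9,"wx": 0,"wy": 0,"wz": 0,"gripper": 130},
    {"dx": 0,"dy": 0,"dz": 0.6,"wx": 0,"wy": 0,"wz": 0,"gripper": 130},
    {"dx": 0,"dy": 0,"dz": 0,"wx": 0,"wy": 0,"wz": 0,"gripper": 130},
    {"dx": 0,"dy": 0,"dz": 0,"wx": 0,"wy": 0,"wz": 0,"gripper": 255},
    {"dx": 0,"dy": 0,"dz": 0,"wx": 0,"wy": 0,"wz": 0,"gripper": 255},
    {"dx": 0,"dy": 0,"dz": 0,"wx": 0,"wy": 0,"wz": 0,"gripper": 255},
    {"dx": 0,"dy": 0,"dz": 0,"wx": 0,"wy": 0,"wz": 0,"gripper": 255},
    {"dx": 0,"dy": 0,"dz": 0,"wx": 0,"wy": 0,"wz": 0,"gripper": 255},
    {"dx": 0,"dy": 0,"dz": 0,"wx": 0,"wy": 0,"wz": 0,"gripper": 255},
    {"dx": 0,"dy": 0,"dz": 0,"wx": 0,"wy": 0,"wz": 0,"gripper": 255},
    {"dx": 0,"dy": 0,"dz": 0,"wx": 0,"wy": 0,"wz": 0,"gripper": 255}
  ]
}}

```text
time: 7.82
tool_pos: [0.4036, 0.1903, 0.1012]
ee_rot: [3.141, -0.0, 1.284]
wrist_force: [-0.2, -0.5, 3.2]
width: 0.0132
finger_force: 30.0
```

Call:
{"name": "carry_out", "arguments": {
  "deltas": [
    {"dx": 0,"dy": 0,"dz": -1,"wx": 0,"wy": 0,"wz": 0,"gripper": 255},
    {"dx": 0,"dy": 0,"dz": -1,"wx": 0,"wy": 0,"wz": 0,"gripper": 255},
    {"dx": 0,"dy": 0,"dz": -1,"wx": 0,"wy": 0,"wz": 0,"gripper": 255},
    {"dx": -0.434,"dy": 0.96,"dz": 0,"wx": 0,"wy": 0,"wz": 0,"gripper": 255},
    {"dx": -0.434,"dy": 0.96,"dz": 0,"wx": 0,"wy": 0,"wz": 0,"gripper": 255},
    {"dx": -0.434,"dy": 0.96,"dz": 0,"wx": 0,"wy": 0,"wz": 0,"gripper": 255},
    {"dx": -0.434,"dy": 0.96,"dz": 0,"wx": 0,"wy": 0,"wz": 0,"gripper": 255},
    {"dx": -0.434,"dy": 0.96,"dz": 0,"wx": 0,"wy": 0,"wz": 0,"gripper": 255},
    {"dx": -0.434,"dy": 0.96,"dz": 0,"wx": 0,"wy": 0,"wz": 0,"gripper": 255},
    {"dx": -0.434,"dy": 0.96,"dz": 0,"wx": 0,"wy": 0,"wz": 0,"gripper": 255},
    {"dx": -0.434,"dy": 0.96,"dz": 0,"wx": 0,"wy": 0,"wz": 0,"gripper": 255},
    {"dx": -0.434,"dy": 0.96,"dz": 0,"wx": 0,"wy": 0,"wz": 0,"gripper": 255},
    {"dx": -0.434,"dy": 0.96,"dz": 0,"wx": 0,"wy": 0,"wz": 0,"gripper": 255},
    {"dx": -0.434,"dy": 0.96,"dz": 0,"wx": 0,"wy": 0,"wz": 0,"gripper": 255},
    {"dx": -0.434,"dy": 0.96,"dz": 0,"wx": 0,"wy": 0,"wz": 0,"gripper": 255},
    {"dx": 0,"dy": 0,"dz": 0,"wx": 0,"wy": 0,"wz": 0,"gripper": 255},
    {"dx": 0,"dy": 0,"dz": 0.9,"wx": 0,"wy": 0,"wz": 0,"gripper": 255},
    {"dx": 0,"dy": 0,"dz": 0.9,"wx": 0,"wy": 0,"wz": 0,"gripper": 255},
    {"dx": 0,"dy": 0,"dz": 0.4,"wx": 0,"wy": 0,"wz": 0,"gripper": 255},
    {"dx": 0,"dy": 0,"dz": 0,"wx": 0,"wy": 0,"wz": 0,"gripper": 255}
  ]
}}

```text
time: 9.48
tool_pos: [0.5926, 0.0256, 0.1136]
ee_rot: [-3.135, 0.001, 1.284]
wrist_force: [-0.1, -0.3, 0.1]
width: 0.0131
finger_force: 30.0
```

Call:
{"name": "carry_out", "arguments": {
  "deltas": [
    {"dx": 0,"dy": 0,"dz": 0.2,"wx": 0,"wy": 0,"wz": 0,"gripper": 255},
    {"dx": 0,"dy": 0,"dz": 0.2,"wx": 0,"wy": 0,"wz": 0,"gripper": 255},
    {"dx": 0,"dy": 0,"dz": 0,"wx": 0,"wy": 0,"wz": 0,"gripper": 255},
    {"dx": 0,"dy": 0,"dz": 0,"wx": 0,"wy": 0,"wz": 0,"gripper": 255}
  ]
}}

```text
time: 9.82
tool_pos: [0.595, 0.0253, 0.1092]
ee_rot: [3.141, -0.0, 1.284]
wrist_force: [0.1, -0.1, -1.2]
width: 0.0138
finger_force: 30.0
```

Call:
{"name": "carry_out", "arguments": {
  "deltas": [
    {"dx": 0,"dy": 0,"dz": 0.1,"wx": 0,"wy": 0,"wz": 0,"gripper": 255},
    {"dx": 0,"dy": 0,"dz": 0.08,"wx": 0,"wy": 0,"wz": 0,"gripper": 255},
    {"dx": 0,"dy": 0,"dz": 0,"wx": 0,"wy": 0,"wz": 0,"gripper": 255},
    {"dx": 0,"dy": 0,"dz": 0,"wx": 0,"wy": 0,"wz": 0,"gripper": 180},
    {"dx": 0,"dy": 0,"dz": 0,"wx": 0,"wy": 0,"wz": 0,"gripper": 180},
    {"dx": 0,"dy": 0,"dz": 0,"wx": 0,"wy": 0,"wz": 0,"gripper": 180},
    {"dx": 0,"dy": 0,"dz": 0,"wx": 0,"wy": 0,"wz": 0,"gripper": 180},
    {"dx": 0,"dy": 0,"dz": -0.5,"wx": 0,"wy": 0,"wz": 0,"gripper": 180},
    {"dx": 0,"dy": 0,"dz": -1,"wx": 0,"wy": 0,"wz": 0,"gripper": 180},
    {"dx": 0,"dy": 0,"dz": -1,"wx": 0,"wy": 0,"wz": 0,"gripper": 100},
    {"dx": 0,"dy": 0,"dz": -1,"wx": 0,"wy": 0,"wz": 0,"gripper": 100},
    {"dx": 0,"dy": 0,"dz": -1,"wx": 0,"wy": 0,"wz": 0,"gripper": 100},
    {"dx": 0,"dy": 0,"dz": -1,"wx": 0,"wy": 0,"wz": 0.9,"gripper": 100},
    {"dx": 0,"dy": 0,"dz": -1,"wx": 0,"wy": 0,"wz": 0.9,"gripper": 100},
    {"dx": 0,"dy": 0,"dz": 0,"wx": 0,"wy": 0,"wz": 0.9,"gripper": 100},
    {"dx": 0,"dy": 0,"dz": 0,"wx": 0,"wy": 0,"wz": 0.9,"gripper": 100},
    {"dx": 0,"dy": 0,"dz": 0,"wx": 0,"wy": 0,"wz": 0.9,"gripper": 100},
    {"dx": 0,"dy": 0,"dz": 0,"wx": 0,"wy": 0,"wz": 0.9,"gripper": 100},
    {"dx": 0,"dy": 0,"dz": 0,"wx": 0,"wy": 0,"wz": 0.9,"gripper": 100},
    {"dx": 0,"dy": 0,"dz": 0,"wx": 0,"wy": 0,"wz": 0.9,"gripper": 100}
  ]
}}

```text
time: 11.48
tool_pos: [0.5948, 0.0252, 0.236]
ee_rot: [3.141, -0.001, 0.414]
wrist_force: [0.3, -0.4, 0.5]
width: 0.057
finger_force: 0.0
```

Run:
```python
from h import *
plan(.323,.299,.24,15)
```

```text
pos [0.5948 0.0252 0.236 ] yaw 23.75 w 0.057 t 11.48 | shift units [ -6.92 -18.    -0.2 ] wz units 1.2722810774197508
```

Call:
{"name": "carry_out", "arguments": {
  "deltas": [
    {"dx": -0.385,"dy": -1,"dz": 0,"wx": 0,"wy": 0,"wz": 0,"gripper": 100},
    {"dx": -0.385,"dy": -1,"dz": 0,"wx": 0,"wy": 0,"wz": 0,"gripper": 100},
    {"dx": -0.385,"dy": -1,"dz": 0,"wx": 0,"wy": 0,"wz": 0,"gripper": 100},
    {"dx": -0.385,"dy": -1,"dz": 0,"wx": 0,"wy": 0,"wz": 0,"gripper": 100},
    {"dx": -0.385,"dy": -1,"dz": 0,"wx": 0,"wy": 0,"wz": 0,"gripper": 100},
    {"dx": -0.385,"dy": -1,"dz": 0,"wx": 0,"wy": 0,"wz": 0,"gripper": 100},
    {"dx": -0.385,"dy": -1,"dz": 0,"wx": 0,"wy": 0,"wz": 0,"gripper": 100},
    {"dx": -0.385,"dy": -1,"dz": 0,"wx": 0,"wy": 0,"wz": 0,"gripper": 100},
    {"dx": -0.385,"dy": -1,"dz": 0,"wx": 0,"wy": 0,"wz": 0,"gripper": 100},
    {"dx": -0.385,"dy": -1,"dz": 0,"wx": 0,"wy": 0,"wz": 0,"gripper": 100},
    {"dx": -0.385,"dy": -1,"dz": 0,"wx": 0,"wy": 0,"wz": 0,"gripper": 100},
    {"dx": -0.385,"dy": -1,"dz": 0,"wx": 0,"wy": 0,"wz": 0,"gripper": 100},
    {"dx": -0.385,"dy": -1,"dz": 0,"wx": 0,"wy": 0,"wz": 0,"gripper": 100},
    {"dx": -0.385,"dy": -1,"dz": 0,"wx": 0,"wy": 0,"wz": 0,"gripper": 100},
    {"dx": -0.385,"dy": -1,"dz": 0,"wx": 0,"wy": 0,"wz": 0,"gripper": 100},
    {"dx": -0.385,"dy": -1,"dz": 0,"wx": 0,"wy": 0,"wz": 0,"gripper": 100},
    {"dx": -0.385,"dy": -1,"dz": 0,"wx": 0,"wy": 0,"wz": 0,"gripper": 100},
    {"dx": -0.385,"dy": -1,"dz": 0,"wx": 0,"wy": 0,"wz": 0.7,"gripper": 100},
    {"dx": 0,"dy": 0,"dz": 0,"wx": 0,"wy": 0,"wz": 0.6,"gripper": 100},
    {"dx": 0,"dy": 0,"dz": 0,"wx": 0,"wy": 0,"wz": 0,"gripper": 100}
  ]
}}

```text
time: 13.15
tool_pos: [0.3207, 0.2981, 0.236]
ee_rot: [-3.141, -0.001, 0.265]
wrist_force: [0.6, -0.2, 0.6]
width: 0.0573
finger_force: 0.0
```

Run:
```python
from m import *
c=cal('wrist'); im=snap('wrist','r1'); C['r1']=c;I['r1']=im
plan(.323,.299,.103,15)
hsv=cv2.cvtColor(im,cv2.COLOR_BGR2HSV).astype(int); h,s,v=[hsv[...,i] for i in range(3)]
w=((v>135)&(s<60)); r=((s>150)&((h<8)|(h>172))&(v>80))
for n,m in(('w',w),('r',r)):
    m=cv2.morphologyEx(m.astype(np.uint8),cv2.MORPH_OPEN,np.ones((3,3)))
    for k in cv2.findContours(m,0,1)[0]:
        if cv2.contourArea(k)>150: print(n,cv2.boundingRect(k),rect(pts('r1',k[:,0],.0125)))
cv2.imwrite('pics/r1b.png',im)
```

```text
pos [0.3212 0.2977 0.2359] yaw 15.27 w 0.0568 t 13.2 | shift units [ 0.11 -0.04  6.64] wz units 0.039963033937671
w (520, 363, 40, 55) (array([198.5, -34.2]), 78.3, 41.8, 27.3)
w (341, 362, 42, 46) (array([155.7, 155.6]), 58.0, 41.2, 15.3)
w (176, 361, 129, 47) (array([121.6, 283. ]), 141.2, 59.2, -74.7)
w (4, 309, 31, 20) (array([140.4, 518.9]), 29.4, 21.8, -74.8)
w (542, 293, 18, 33) (array([2.923e+02, 2.000e-01]), 39.7, 16.9, 27.3)
w (206, 261, 90, 68) (array([227.6, 298.2]), 91.7, 74.0, -74.8)
w (520, 257, 40, 24) (array([331.3,  28.8]), 42.8, 16.3, -89.2)
w (487, 250, 32, 17) (array([330.8,  71. ]), 29.7, 11.8, -89.9)
w (140, 243, 56, 69) (array([227.6, 392.1]), 74.2, 45.4, -17.4)
w (439, 221, 33, 59) (array([325.6, 117.9]), 62.7, 17.3, -0.6)
w (0, 198, 17, 29) (array([250.3, 538.3]), 28.3, 14.7, 3.6)
w (493, 184, 27, 24) (array([387.4,  95.5]), 33.7, 10.5, 71.3)
w (255, 154, 39, 88) (array([329.1, 300.8]), 82.3, 34.3, 15.2)
w (533, 143, 24, 14) (array([436.2,  79. ]), 20.4, 11.4, -74.8)
w (0, 133, 117, 37) (array([320.2, 499.7]), 108.6, 31.7, -74.8)
w (0, 0, 48, 105) (array([394.9, 537.6]), 81.8, 40.2, 7.8)
r (269, 243, 16, 16) (array([280.7, 285. ]), 15.4, 14.6, 15.2)
```

View pics/r1b.png

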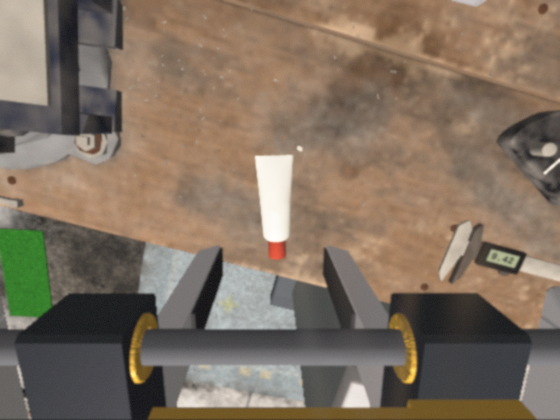

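The tube is centred between the fingers, tube at (275,205) in the 560 px picture. The computed centre (0.321, 0.297) at 15° matches the TCP. Now descend and grip.

Call:
{"name": "carry_out", "arguments": {
  "deltas": [
    {"dx": 0,"dy": 0,"dz": 0.9,"wx": 0,"wy": 0,"wz": 0,"gripper": 100},
    {"dx": 0,"dy": 0,"dz": 0.9,"wx": 0,"wy": 0,"wz": 0,"gripper": 100},
    {"dx": 0,"dy": 0,"dz": 0.9,"wx": 0,"wy": 0,"wz": 0,"gripper": 100},
    {"dx": 0,"dy": 0,"dz": 0.9,"wx": 0,"wy": 0,"wz": 0,"gripper": 100},
    {"dx": 0,"dy": 0,"dz": 0.9,"wx": 0,"wy": 0,"wz": 0,"gripper": 100},
    {"dx": 0,"dy": 0,"dz": 0.9,"wx": 0,"wy": 0,"wz": 0,"gripper": 100},
    {"dx": 0,"dy": 0,"dz": 0.9,"wx": 0,"wy": 0,"wz": 0,"gripper": 100},
    {"dx": 0,"dy": 0,"dz": 0.3,"wx": 0,"wy": 0,"wz": 0,"gripper": 100},
    {"dx": 0,"dy": 0,"dz": 0,"wx": 0,"wy": 0,"wz": 0,"gripper": 100},
    {"dx": 0,"dy": 0,"dz": 0,"wx": 0,"wy": 0,"wz": 0,"gripper": 255},
    {"dx": 0,"dy": 0,"dz": 0,"wx": 0,"wy": 0,"wz": 0,"gripper": 255},
    {"dx": 0,"dy": 0,"dz": 0,"wx": 0,"wy": 0,"wz": 0,"gripper": 255},
    {"dx": 0,"dy": 0,"dz": 0,"wx": 0,"wy": 0,"wz": 0,"gripper": 255},
    {"dx": 0,"dy": 0,"dz": 0,"wx": 0,"wy": 0,"wz": 0,"gripper": 255},
    {"dx": 0,"dy": 0,"dz": 0,"wx": 0,"wy": 0,"wz": 0,"gripper": 255},
    {"dx": 0,"dy": 0,"dz": 0,"wx": 0,"wy": 0,"wz": 0,"gripper": 255}
  ]
}}

```text
time: 14.53
tool_pos: [0.3218, 0.2976, 0.1038]
ee_rot: [-3.141, -0.001, 0.264]
wrist_force: [0.0, -1.0, 3.9]
width: 0.0258
finger_force: 29.9
```

Run:
```python
from h import *
a=np.radians(3.0); B=np.array([.5912,.2611])
for s in(.03,-.03): print(B+s*np.array([-np.sin(a),np.cos(a)]))
t=B+.03*np.array([-np.sin(a),np.cos(a)])
plan(t[0],t[1],.18,3)
```

```text
[0.58962992 0.29105889]
[0.59277008 0.23114111]
pos [0.3218 0.2976 0.1038] yaw 15.13 w 0.0258 t 14.53 | shift units [12.84  3.81 -3.81] wz units 1.7639670642661314
```

Call:
{"name": "carry_out", "arguments": {
  "deltas": [
    {"dx": 0,"dy": 0,"dz": -1,"wx": 0,"wy": 0,"wz": 0,"gripper": 255},
    {"dx": 0,"dy": 0,"dz": -1,"wx": 0,"wy": 0,"wz": 0,"gripper": 255},
    {"dx": 0,"dy": 0,"dz": -1,"wx": 0,"wy": 0,"wz": 0,"gripper": 255},
    {"dx": 0,"dy": 0,"dz": -1,"wx": 0,"wy": 0,"wz": 0,"gripper": 255},
    {"dx": 0.988,"dy": 0.293,"dz": 0,"wx": 0,"wy": 0,"wz": 0,"gripper": 255},
    {"dx": 0.988,"dy": 0.293,"dz": 0,"wx": 0,"wy": 0,"wz": 0,"gripper": 255},
    {"dx": 0.988,"dy": 0.293,"dz": 0,"wx": 0,"wy": 0,"wz": 0,"gripper": 255},
    {"dx": 0.988,"dy": 0.293,"dz": 0,"wx": 0,"wy": 0,"wz": 0,"gripper": 255},
    {"dx": 0.988,"dy": 0.293,"dz": 0,"wx": 0,"wy": 0,"wz": 0,"gripper": 255},
    {"dx": 0.988,"dy": 0.293,"dz": 0,"wx": 0,"wy": 0,"wz": 0,"gripper": 255},
    {"dx": 0.988,"dy": 0.293,"dz": 0,"wx": 0,"wy": 0,"wz": 0,"gripper": 255},
    {"dx": 0.988,"dy": 0.293,"dz": 0,"wx": 0,"wy": 0,"wz": 0,"gripper": 255},
    {"dx": 0.988,"dy": 0.293,"dz": 0,"wx": 0,"wy": 0,"wz": 0,"gripper": 255},
    {"dx": 0.988,"dy": 0.293,"dz": 0,"wx": 0,"wy": 0,"wz": 0,"gripper": 255},
    {"dx": 0.988,"dy": 0.293,"dz": 0,"wx": 0,"wy": 0,"wz": 0,"gripper": 255},
    {"dx": 0.988,"dy": 0.293,"dz": 0,"wx": 0,"wy": 0,"wz": 0,"gripper": 255},
    {"dx": 0.988,"dy": 0.293,"dz": 0,"wx": 0,"wy": 0,"wz": 0,"gripper": 255},
    {"dx": 0,"dy": 0,"dz": 0,"wx": 0,"wy": 0,"wz": 0.88,"gripper": 255},
    {"dx": 0,"dy": 0,"dz": 0,"wx": 0,"wy": 0,"wz": 0.88,"gripper": 255},
    {"dx": 0,"dy": 0,"dz": 0,"wx": 0,"wy": 0,"wz": 0,"gripper": 255}
  ]
}}

```text
time: 16.2
tool_pos: [0.5895, 0.2907, 0.1821]
ee_rot: [3.141, 0.001, 0.051]
wrist_force: [-0.8, 0.6, -0.2]
width: 0.0257
finger_force: 29.9
```

Call:
{"name": "carry_out", "arguments": {
  "deltas": [
    {"dx": 0,"dy": 0,"dz": 0.7,"wx": 0,"wy": 0,"wz": 0,"gripper": 255},
    {"dx": 0,"dy": 0,"dz": 0.7,"wx": 0,"wy": 0,"wz": 0,"gripper": 255},
    {"dx": 0,"dy": 0,"dz": 0.7,"wx": 0,"wy": 0,"wz": 0,"gripper": 255},
    {"dx": 0,"dy": 0,"dz": 0.7,"wx": 0,"wy": 0,"wz": 0,"gripper": 255},
    {"dx": 0,"dy": 0,"dz": 0.4,"wx": 0,"wy": 0,"wz": 0,"gripper": 255},
    {"dx": 0,"dy": 0,"dz": 0.3,"wx": 0,"wy": 0,"wz": 0,"gripper": 255},
    {"dx": 0,"dy": 0,"dz": 0.2,"wx": 0,"wy": 0,"wz": 0,"gripper": 255},
    {"dx": 0,"dy": 0,"dz": 0,"wx": 0,"wy": 0,"wz": 0,"gripper": 255},
    {"dx": 0,"dy": 0,"dz": 0,"wx": 0,"wy": 0,"wz": 0,"gripper": 255}
  ]
}}

```text
time: 16.95
tool_pos: [0.5895, 0.291, 0.1096]
ee_rot: [-3.141, -0.001, 0.053]
wrist_force: [0.6, 0.9, -0.8]
width: 0.0258
finger_force: 29.9
```

Call:
{"name": "carry_out", "arguments": {
  "deltas": [
    {"dx": 0,"dy": 0,"dz": 0.1,"wx": 0,"wy": 0,"wz": 0,"gripper": 255},
    {"dx": 0,"dy": 0,"dz": 0.04,"wx": 0,"wy": 0,"wz": 0,"gripper": 255},
    {"dx": 0,"dy": 0,"dz": 0,"wx": 0,"wy": 0,"wz": 0,"gripper": 255},
    {"dx": 0,"dy": 0,"dz": 0,"wx": 0,"wy": 0,"wz": 0,"gripper": 155},
    {"dx": 0,"dy": 0,"dz": 0,"wx": 0,"wy": 0,"wz": 0,"gripper": 155},
    {"dx": 0,"dy": 0,"dz": 0,"wx": 0,"wy": 0,"wz": 0,"gripper": 155},
    {"dx": 0,"dy": 0,"dz": 0,"wx": 0,"wy": 0,"wz": 0,"gripper": 155},
    {"dx": 0,"dy": 0,"dz": -0.5,"wx": 0,"wy": 0,"wz": 0,"gripper": 155},
    {"dx": 0,"dy": 0,"dz": -1,"wx": 0,"wy": 0,"wz": 0,"gripper": 155},
    {"dx": 0,"dy": 0,"dz": -1,"wx": 0,"wy": 0,"wz": 0,"gripper": 155},
    {"dx": 0,"dy": 0,"dz": -1,"wx": 0,"wy": 0,"wz": 0,"gripper": 100},
    {"dx": 0,"dy": 0,"dz": -1,"wx": 0,"wy": 0,"wz": 0,"gripper": 100},
    {"dx": 0,"dy": 0,"dz": -1,"wx": 0,"wy": 0,"wz": 0,"gripper": 100},
    {"dx": 0,"dy": 0,"dz": -1,"wx": 0,"wy": 0,"wz": 0,"gripper": 100},
    {"dx": 0,"dy": 0,"dz": 0,"wx": 0,"wy": 0,"wz": 0.9,"gripper": 100},
    {"dx": 0,"dy": 0,"dz": 0,"wx": 0,"wy": 0,"wz": 0.9,"gripper": 100},
    {"dx": 0,"dy": 0,"dz": 0,"wx": 0,"wy": 0,"wz": 0.9,"gripper": 100},
    {"dx": 0,"dy": 0,"dz": 0,"wx": 0,"wy": 0,"wz": 0.75,"gripper": 100},
    {"dx": 0,"dy": 0,"dz": 0,"wx": 0,"wy": 0,"wz": 0,"gripper": 100},
    {"dx": 0,"dy": 0,"dz": 0,"wx": 0,"wy": 0,"wz": 0,"gripper": 100}
  ]
}}

```text
time: 18.62
tool_pos: [0.5893, 0.2909, 0.237]
ee_rot: [-3.141, -0.001, -0.359]
wrist_force: [0.5, -0.3, 0.4]
width: 0.0573
finger_force: 0.0
```

Run:
```python
from h import *
plan(.4408,-.0722,.236,-20.7)
```

```text
pos [0.5893 0.2909 0.237 ] yaw -20.57 w 0.0573 t 18.62 | shift units [-0.57 19.61  0.05] wz units 0.019007036041999992
```

Call:
{"name": "carry_out", "arguments": {
  "deltas": [
    {"dx": -0.03,"dy": 0.98,"dz": 0,"wx": 0,"wy": 0,"wz": 0,"gripper": 100},
    {"dx": -0.03,"dy": 0.98,"dz": 0,"wx": 0,"wy": 0,"wz": 0,"gripper": 100},
    {"dx": -0.03,"dy": 0.98,"dz": 0,"wx": 0,"wy": 0,"wz": 0,"gripper": 100},
    {"dx": -0.03,"dy": 0.98,"dz": 0,"wx": 0,"wy": 0,"wz": 0,"gripper": 100},
    {"dx": -0.03,"dy": 0.98,"dz": 0,"wx": 0,"wy": 0,"wz": 0,"gripper": 100},
    {"dx": -0.03,"dy": 0.98,"dz": 0,"wx": 0,"wy": 0,"wz": 0,"gripper": 100},
    {"dx": -0.03,"dy": 0.98,"dz": 0,"wx": 0,"wy": 0,"wz": 0,"gripper": 100},
    {"dx": -0.03,"dy": 0.98,"dz": 0,"wx": 0,"wy": 0,"wz": 0,"gripper": 100},
    {"dx": -0.03,"dy": 0.98,"dz": 0,"wx": 0,"wy": 0,"wz": 0,"gripper": 100},
    {"dx": -0.03,"dy": 0.98,"dz": 0,"wx": 0,"wy": 0,"wz": 0,"gripper": 100},
    {"dx": -0.03,"dy": 0.98,"dz": 0,"wx": 0,"wy": 0,"wz": 0,"gripper": 100},
    {"dx": -0.03,"dy": 0.98,"dz": 0,"wx": 0,"wy": 0,"wz": 0,"gripper": 100},
    {"dx": -0.03,"dy": 0.98,"dz": 0,"wx": 0,"wy": 0,"wz": 0,"gripper": 100},
    {"dx": -0.03,"dy": 0.98,"dz": 0,"wx": 0,"wy": 0,"wz": 0,"gripper": 100},
    {"dx": -0.03,"dy": 0.98,"dz": 0,"wx": 0,"wy": 0,"wz": 0,"gripper": 100},
    {"dx": -0.03,"dy": 0.98,"dz": 0,"wx": 0,"wy": 0,"wz": 0,"gripper": 100},
    {"dx": -0.03,"dy": 0.98,"dz": 0,"wx": 0,"wy": 0,"wz": 0,"gripper": 100},
    {"dx": -0.03,"dy": 0.98,"dz": 0,"wx": 0,"wy": 0,"wz": 0,"gripper": 100},
    {"dx": -0.03,"dy": 0.98,"dz": 0,"wx": 0,"wy": 0,"wz": 0,"gripper": 100},
    {"dx": -0.03,"dy": 0.98,"dz": 0,"wx": 0,"wy": 0,"wz": 0,"gripper": 100}
  ]
}}

```text
time: 20.28
tool_pos: [0.439, -0.0724, 0.2368]
ee_rot: [3.142, -0.001, -0.359]
wrist_force: [0.1, 0.1, 0.7]
width: 0.0574
finger_force: 0.0
```

Call:
{"name": "carry_out", "arguments": {
  "deltas": [
    {"dx": 0,"dy": 0,"dz": 0,"wx": 0,"wy": 0,"wz": 0,"gripper": 100},
    {"dx": 0,"dy": 0,"dz": 0,"wx": 0,"wy": 0,"wz": 0,"gripper": 100}
  ]
}}

```text
time: 20.45
tool_pos: [0.4394, -0.072, 0.2367]
ee_rot: [-3.141, -0.001, -0.362]
wrist_force: [0.9, -0.6, -0.5]
width: 0.0571
finger_force: 0.0
```

Run:
```python
from m import *
c=cal('wrist'); im=snap('wrist','d1'); C['d1']=c;I['d1']=im
plan(.4408,-.0722,.103,-20.7)
u=proj(c,(.4455,-.075,.0125)); print(u)
hsv=cv2.cvtColor(im,cv2.COLOR_BGR2HSV).astype(int); h,s,v=[hsv[...,i] for i in range(3)]
w=((v>135)&(s<60)); r=((s>70)&(h>95)&(h<135)&(v<140))
for n,m in(('w',w),('cap',r)):
    m=cv2.morphologyEx(m.astype(np.uint8),cv2.MORPH_OPEN,np.ones((3,3)))
    for k in cv2.findContours(m,0,1)[0]:
        b=cv2.boundingRect(k)
        if cv2.contourArea(k)>60 and abs(b[0]+b[2]/2-u[0])<40 and abs(b[1]+b[3]/2-u[1])<90: print(n,b,rect(pts('d1',k[:,0],.0125)))
```

```text
pos [ 0.4396 -0.0714  0.2366] yaw -20.69 w 0.0571 t 20.5 | shift units [0.07 0.02 6.68] wz units 0.002092197309659649
[274.36874847 200.09665386]
w (296, 256, 28, 35) (array([365.5, -84.6]), 38.8, 22.2, -0.7)
w (253, 156, 38, 87) (array([446.2, -72.4]), 81.8, 33.7, -20.7)
```

Call:
{"name": "carry_out", "arguments": {
  "deltas": [
    {"dx": 0,"dy": -0.07,"dz": 0.9,"wx": 0,"wy": 0,"wz": 0,"gripper": 100},
    {"dx": 0,"dy": 0,"dz": 0.9,"wx": 0,"wy": 0,"wz": 0,"gripper": 100},
    {"dx": 0,"dy": 0,"dz": 0.9,"wx": 0,"wy": 0,"wz": 0,"gripper": 100},
    {"dx": 0,"dy": 0,"dz": 0.9,"wx": 0,"wy": 0,"wz": 0,"gripper": 100},
    {"dx": 0,"dy": 0,"dz": 0.9,"wx": 0,"wy": 0,"wz": 0,"gripper": 100},
    {"dx": 0,"dy": 0,"dz": 0.9,"wx": 0,"wy": 0,"wz": 0,"gripper": 100},
    {"dx": 0,"dy": 0,"dz": 0.9,"wx": 0,"wy": 0,"wz": 0,"gripper": 100},
    {"dx": 0,"dy": 0,"dz": 0.35,"wx": 0,"wy": 0,"wz": 0,"gripper": 100},
    {"dx": 0,"dy": 0,"dz": 0,"wx": 0,"wy": 0,"wz": 0,"gripper": 100},
    {"dx": 0,"dy": 0,"dz": 0,"wx": 0,"wy": 0,"wz": 0,"gripper": 255},
    {"dx": 0,"dy": 0,"dz": 0,"wx": 0,"wy": 0,"wz": 0,"gripper": 255},
    {"dx": 0,"dy": 0,"dz": 0,"wx": 0,"wy": 0,"wz": 0,"gripper": 255},
    {"dx": 0,"dy": 0,"dz": 0,"wx": 0,"wy": 0,"wz": 0,"gripper": 255},
    {"dx": 0,"dy": 0,"dz": 0,"wx": 0,"wy": 0,"wz": 0,"gripper": 255},
    {"dx": 0,"dy": 0,"dz": 0,"wx": 0,"wy": 0,"wz": 0,"gripper": 255},
    {"dx": 0,"dy": 0,"dz": 0,"wx": 0,"wy": 0,"wz": 0,"gripper": 255}
  ]
}}

```text
time: 21.83
tool_pos: [0.4405, -0.0705, 0.1041]
ee_rot: [-3.142, -0.002, -0.361]
wrist_force: [1.4, 1.0, 2.9]
width: 0.0258
finger_force: 30.0
```

Run:
```python
from h import *
plan(.5928,.2305,.184,3)
```

```text
pos [ 0.4405 -0.0705  0.1041] yaw -20.71 w 0.0258 t 21.83 | shift units [  1.8  -16.77  -4.  ] wz units -3.448525723373415
```

Call:
{"name": "carry_out", "arguments": {
  "deltas": [
    {"dx": 0,"dy": 0,"dz": -1,"wx": 0,"wy": 0,"wz": 0,"gripper": 255},
    {"dx": 0,"dy": 0,"dz": -1,"wx": 0,"wy": 0,"wz": 0,"gripper": 255},
    {"dx": 0,"dy": 0,"dz": -1,"wx": 0,"wy": 0,"wz": 0,"gripper": 255},
    {"dx": 0,"dy": 0,"dz": -1,"wx": 0,"wy": 0,"wz": 0,"gripper": 255},
    {"dx": 0.106,"dy": -0.987,"dz": 0,"wx": 0,"wy": 0,"wz": 0,"gripper": 255},
    {"dx": 0.106,"dy": -0.987,"dz": 0,"wx": 0,"wy": 0,"wz": 0,"gripper": 255},
    {"dx": 0.106,"dy": -0.987,"dz": 0,"wx": 0,"wy": 0,"wz": 0,"gripper": 255},
    {"dx": 0.106,"dy": -0.987,"dz": 0,"wx": 0,"wy": 0,"wz": 0,"gripper": 255},
    {"dx": 0.106,"dy": -0.987,"dz": 0,"wx": 0,"wy": 0,"wz": 0,"gripper": 255},
    {"dx": 0.106,"dy": -0.987,"dz": 0,"wx": 0,"wy": 0,"wz": 0,"gripper": 255},
    {"dx": 0.106,"dy": -0.987,"dz": 0,"wx": 0,"wy": 0,"wz": 0,"gripper": 255},
    {"dx": 0.106,"dy": -0.987,"dz": 0,"wx": 0,"wy": 0,"wz": 0,"gripper": 255},
    {"dx": 0.106,"dy": -0.987,"dz": 0,"wx": 0,"wy": 0,"wz": 0,"gripper": 255},
    {"dx": 0.106,"dy": -0.987,"dz": 0,"wx": 0,"wy": 0,"wz": 0,"gripper": 255},
    {"dx": 0.106,"dy": -0.987,"dz": 0,"wx": 0,"wy": 0,"wz": 0,"gripper": 255},
    {"dx": 0.106,"dy": -0.987,"dz": 0,"wx": 0,"wy": 0,"wz": 0,"gripper": 255},
    {"dx": 0.106,"dy": -0.987,"dz": 0,"wx": 0,"wy": 0,"wz": 0,"gripper": 255},
    {"dx": 0.106,"dy": -0.987,"dz": 0,"wx": 0,"wy": 0,"wz": 0,"gripper": 255},
    {"dx": 0.106,"dy": -0.987,"dz": 0,"wx": 0,"wy": 0,"wz": 0,"gripper": 255},
    {"dx": 0.106,"dy": -0.987,"dz": 0,"wx": 0,"wy": 0,"wz": 0,"gripper": 255}
  ]
}}

```text
time: 23.5
tool_pos: [0.5836, 0.214, 0.1827]
ee_rot: [3.141, 0.001, -0.361]
wrist_force: [0.0, -0.1, -0.3]
width: 0.026
finger_force: 30.0
```

Call:
{"name": "carry_out", "arguments": {
  "deltas": [
    {"dx": 0.106,"dy": -0.987,"dz": 0,"wx": 0,"wy": 0,"wz": 0,"gripper": 255},
    {"dx": 0,"dy": 0,"dz": 0,"wx": 0,"wy": 0,"wz": -0.86,"gripper": 255},
    {"dx": 0,"dy": 0,"dz": 0,"wx": 0,"wy": 0,"wz": -0.86,"gripper": 255},
    {"dx": 0,"dy": 0,"dz": 0,"wx": 0,"wy": 0,"wz": -0.86,"gripper": 255},
    {"dx": 0,"dy": 0,"dz": 0,"wx": 0,"wy": 0,"wz": -0.86,"gripper": 255},
    {"dx": 0,"dy": 0,"dz": 0,"wx": 0,"wy": 0,"wz": 0,"gripper": 255},
    {"dx": 0,"dy": 0,"dz": 0,"wx": 0,"wy": 0,"wz": 0,"gripper": 255}
  ]
}}

```text
time: 24.08
tool_pos: [0.5922, 0.2308, 0.1828]
ee_rot: [3.141, 0.001, 0.049]
wrist_force: [-0.4, -0.3, -0.8]
width: 0.0262
finger_force: 30.0
```

Run:
```python
from h import *
plan(.5928,.2305,.1071,3)
im=snap('side','s1'); cv2.imwrite('pics/s1c.png',cv2.resize(im[180:370,170:370],None,fx=3,fy=3,interpolation=cv2.INTER_CUBIC))
```

```text
pos [0.5922 0.2308 0.1828] yaw 2.79 w 0.0262 t 24.08 | shift units [0.03 0.02 3.78] wz units -0.0300173592196745
```

View pics/s1c.png

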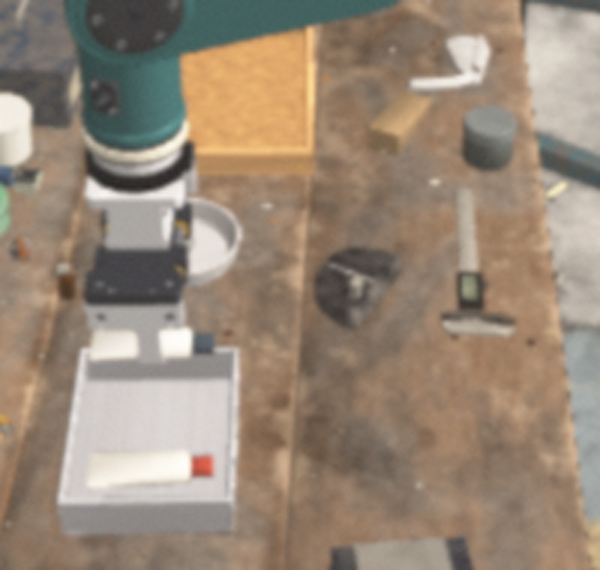

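The red tube lies flat in the bin at (150,470) and the dark tube is held above it at (150,345). Now lower it.

Call:
{"name": "carry_out", "arguments": {
  "deltas": [
    {"dx": 0,"dy": 0,"dz": 0.7,"wx": 0,"wy": 0,"wz": 0,"gripper": 255},
    {"dx": 0,"dy": 0,"dz": 0.7,"wx": 0,"wy": 0,"wz": 0,"gripper": 255},
    {"dx": 0,"dy": 0,"dz": 0.7,"wx": 0,"wy": 0,"wz": 0,"gripper": 255},
    {"dx": 0,"dy": 0,"dz": 0.7,"wx": 0,"wy": 0,"wz": 0,"gripper": 255},
    {"dx": 0,"dy": 0,"dz": 0.4,"wx": 0,"wy": 0,"wz": 0,"gripper": 255},
    {"dx": 0,"dy": 0,"dz": 0.3,"wx": 0,"wy": 0,"wz": 0,"gripper": 255},
    {"dx": 0,"dy": 0,"dz": 0.2,"wx": 0,"wy": 0,"wz": 0,"gripper": 255},
    {"dx": 0,"dy": 0,"dz": 0.1,"wx": 0,"wy": 0,"wz": 0,"gripper": 255},
    {"dx": 0,"dy": 0,"dz": 0,"wx": 0,"wy": 0,"wz": 0,"gripper": 255},
    {"dx": 0,"dy": 0,"dz": 0,"wx": 0,"wy": 0,"wz": 0,"gripper": 255},
    {"dx": 0,"dy": 0,"dz": 0,"wx": 0,"wy": 0,"wz": 0,"gripper": 255}
  ]
}}

```text
time: 25.05
tool_pos: [0.5928, 0.231, 0.1081]
ee_rot: [-3.141, -0.002, 0.051]
wrist_force: [-0.3, -0.7, -0.5]
width: 0.0257
finger_force: 30.0
```

Call:
{"name": "carry_out", "arguments": {
  "deltas": [
    {"dx": 0,"dy": 0,"dz": 0.05,"wx": 0,"wy": 0,"wz": 0,"gripper": 255},
    {"dx": 0,"dy": 0,"dz": 0,"wx": 0,"wy": 0,"wz": 0,"gripper": 255},
    {"dx": 0,"dy": 0,"dz": 0,"wx": 0,"wy": 0,"wz": 0,"gripper": 160},
    {"dx": 0,"dy": 0,"dz": 0,"wx": 0,"wy": 0,"wz": 0,"gripper": 160},
    {"dx": 0,"dy": 0,"dz": 0,"wx": 0,"wy": 0,"wz": 0,"gripper": 160},
    {"dx": 0,"dy": 0,"dz": -0.5,"wx": 0,"wy": 0,"wz": 0,"gripper": 160},
    {"dx": 0,"dy": 0,"dz": -1,"wx": 0,"wy": 0,"wz": 0,"gripper": 160},
    {"dx": 0,"dy": 0,"dz": -1,"wx": 0,"wy": 0,"wz": 0,"gripper": 160},
    {"dx": 0,"dy": 0,"dz": -1,"wx": 0,"wy": 0,"wz": 0,"gripper": 160},
    {"dx": 0,"dy": 0,"dz": -1,"wx": 0,"wy": 0,"wz": 0,"gripper": 0},
    {"dx": 0,"dy": 0,"dz": -1,"wx": 0,"wy": 0,"wz": 0,"gripper": 0},
    {"dx": 0,"dy": 0,"dz": -1,"wx": 0,"wy": 0,"wz": -0.96,"gripper": 0},
    {"dx": 0,"dy": 0,"dz": 0,"wx": 0,"wy": 0,"wz": -0.96,"gripper": 0},
    {"dx": 0,"dy": 0,"dz": 0,"wx": 0,"wy": 0,"wz": -0.96,"gripper": 0},
    {"dx": 0,"dy": 0,"dz": 0,"wx": 0,"wy": 0,"wz": -0.96,"gripper": 0},
    {"dx": 0,"dy": 0,"dz": 0,"wx": 0,"wy": 0,"wz": -0.96,"gripper": 0},
    {"dx": 0,"dy": 0,"dz": 0,"wx": 0,"wy": 0,"wz": -0.96,"gripper": 0},
    {"dx": 0,"dy": 0,"dz": 0,"wx": 0,"wy": 0,"wz": -0.96,"gripper": 0},
    {"dx": 0,"dy": 0,"dz": 0,"wx": 0,"wy": 0,"wz": -0.96,"gripper": 0},
    {"dx": 0,"dy": 0,"dz": 0,"wx": 0,"wy": 0,"wz": -0.96,"gripper": 0}
  ]
}}

```text
time: 26.72
tool_pos: [0.5923, 0.2309, 0.2371]
ee_rot: [3.141, -0.0, 1.094]
wrist_force: [-0.4, -0.5, 0.5]
width: 0.0936
finger_force: 0.0
```

Run:
```python
from h import *
plan(.4387,.067,.24,62)
```

```text
pos [0.5923 0.2309 0.2371] yaw 62.68 w 0.0936 t 26.72 | shift units [-10.81  -3.06  -0.15] wz units 0.09858865159975509
```

Call:
{"name": "carry_out", "arguments": {
  "deltas": [
    {"dx": -0.983,"dy": -0.278,"dz": 0,"wx": 0,"wy": 0,"wz": 0,"gripper": 0},
    {"dx": -0.983,"dy": -0.278,"dz": 0,"wx": 0,"wy": 0,"wz": 0,"gripper": 0},
    {"dx": -0.983,"dy": -0.278,"dz": 0,"wx": 0,"wy": 0,"wz": 0,"gripper": 0},
    {"dx": -0.983,"dy": -0.278,"dz": 0,"wx": 0,"wy": 0,"wz": 0,"gripper": 0},
    {"dx": -0.983,"dy": -0.278,"dz": 0,"wx": 0,"wy": 0,"wz": 0,"gripper": 0},
    {"dx": -0.983,"dy": -0.278,"dz": 0,"wx": 0,"wy": 0,"wz": 0,"gripper": 0},
    {"dx": -0.983,"dy": -0.278,"dz": 0,"wx": 0,"wy": 0,"wz": 0,"gripper": 0},
    {"dx": -0.983,"dy": -0.278,"dz": 0,"wx": 0,"wy": 0,"wz": 0,"gripper": 0},
    {"dx": -0.983,"dy": -0.278,"dz": 0,"wx": 0,"wy": 0,"wz": 0,"gripper": 0},
    {"dx": -0.983,"dy": -0.278,"dz": 0,"wx": 0,"wy": 0,"wz": 0,"gripper": 0},
    {"dx": -0.983,"dy": -0.278,"dz": 0,"wx": 0,"wy": 0,"wz": 0,"gripper": 0},
    {"dx": 0,"dy": 0,"dz": 0,"wx": 0,"wy": 0,"wz": 0,"gripper": 0},
    {"dx": 0,"dy": 0,"dz": 0,"wx": 0,"wy": 0,"wz": 0,"gripper": 0}
  ]
}}

```text
time: 27.8
tool_pos: [0.4377, 0.0675, 0.2372]
ee_rot: [3.14, -0.001, 1.087]
wrist_force: [0.4, -0.2, 0.3]
width: 0.0944
finger_force: 0.0
```

Run:
```python
from m import *
c=cal('wrist'); im=snap('wrist','p1'); C['p1']=c;I['p1']=im
plan(.4387,.067,.103,62)
u=proj(c,(.4387,.067,.011)); print(u)
x0,y0=int(u[0]-70),int(u[1]-70); g=cv2.cvtColor(im,cv2.COLOR_BGR2GRAY)[y0:int(u[1]+75),x0:x0+140]
for th in(80,90,100):
    m=cv2.morphologyEx((g<th).astype(np.uint8),cv2.MORPH_CLOSE,np.ones((7,7)));m=cv2.morphologyEx(m,cv2.MORPH_OPEN,np.ones((5,5)))
    k=max(cv2.findContours(m,0,1)[0],key=cv2.contourArea)[:,0]+[x0,y0]; print(th,cv2.boundingRect(k),rect(pts('p1',k,.011)))
cv2.imwrite('pics/p1b.png',im)
```

```text
pos [0.4381 0.0678 0.237 ] yaw 62.32 w 0.0939 t 27.85 | shift units [-0.02  0.04  6.7 ] wz units 0.04606269793209032
[275.19334824 208.92846369]
80 (243, 160, 64, 96) (array([438.1,  66.6]), 92.0, 60.1, 61.0)
90 (242, 160, 66, 97) (array([438. ,  66.4]), 93.1, 61.1, 62.1)
100 (240, 159, 72, 99) (array([438.6,  66.1]), 95.1, 65.7, 62.3)
```

View pics/p1b.png

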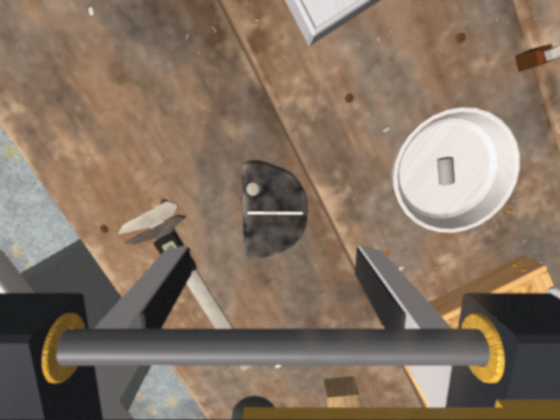

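The picture shows the putter at (272,208), aligned with the fingers. The ferrule is in the dish at (446,171), and the caliper is clear at about 80 mm to the left. Now grip the putter.

Call:
{"name": "carry_out", "arguments": {
  "deltas": [
    {"dx": -0.05,"dy": 0.03,"dz": 0.9,"wx": 0,"wy": 0,"wz": 0,"gripper": 22},
    {"dx": 0,"dy": 0,"dz": 0.9,"wx": 0,"wy": 0,"wz": 0,"gripper": 22},
    {"dx": 0,"dy": 0,"dz": 0.9,"wx": 0,"wy": 0,"wz": 0,"gripper": 22},
    {"dx": 0,"dy": 0,"dz": 0.9,"wx": 0,"wy": 0,"wz": 0,"gripper": 22},
    {"dx": 0,"dy": 0,"dz": 0.9,"wx": 0,"wy": 0,"wz": 0,"gripper": 22},
    {"dx": 0,"dy": 0,"dz": 0.9,"wx": 0,"wy": 0,"wz": 0,"gripper": 22},
    {"dx": 0,"dy": 0,"dz": 0.9,"wx": 0,"wy": 0,"wz": 0,"gripper": 22},
    {"dx": 0,"dy": 0,"dz": 0.4,"wx": 0,"wy": 0,"wz": 0,"gripper": 22},
    {"dx": 0,"dy": 0,"dz": 0,"wx": 0,"wy": 0,"wz": 0,"gripper": 22},
    {"dx": 0,"dy": 0,"dz": 0,"wx": 0,"wy": 0,"wz": 0,"gripper": 255},
    {"dx": 0,"dy": 0,"dz": 0,"wx": 0,"wy": 0,"wz": 0,"gripper": 255},
    {"dx": 0,"dy": 0,"dz": 0,"wx": 0,"wy": 0,"wz": 0,"gripper": 255},
    {"dx": 0,"dy": 0,"dz": 0,"wx": 0,"wy": 0,"wz": 0,"gripper": 255},
    {"dx": 0,"dy": 0,"dz": 0,"wx": 0,"wy": 0,"wz": 0,"gripper": 255},
    {"dx": 0,"dy": 0,"dz": 0,"wx": 0,"wy": 0,"wz": 0,"gripper": 255},
    {"dx": 0,"dy": 0,"dz": -0.25,"wx": 0,"wy": 0,"wz": 0,"gripper": 255},
    {"dx": 0,"dy": 0,"dz": -0.5,"wx": 0,"wy": 0,"wz": 0,"gripper": 255},
    {"dx": 0,"dy": 0,"dz": -1,"wx": 0,"wy": 0,"wz": 0,"gripper": 255},
    {"dx": 0,"dy": 0,"dz": -1,"wx": 0,"wy": 0,"wz": 0,"gripper": 255},
    {"dx": 0,"dy": 0,"dz": 0,"wx": 0,"wy": 0,"wz": 0,"gripper": 255}
  ]
}}

```text
time: 29.52
tool_pos: [0.4399, 0.0666, 0.1615]
ee_rot: [3.135, -0.004, 1.088]
wrist_force: [1.0, 0.9, -2.9]
width: 0.0586
finger_force: 29.8
```

Run:
```python
from h import *
a=np.radians(3.0); T=np.array([.5634,-.2229]); Y=np.array([-np.sin(a),np.cos(a)])
t=T+.055*Y; print(t, T-.055*Y); plan(t[0],t[1],.165,3); print(robot.get_obs()['finger_force'],robot.get_obs()['wrist_force'])
```

```text
[ 0.56052152 -0.16797538] [ 0.56627848 -0.27782462]
pos [0.4399 0.0666 0.1615] yaw 62.35 w 0.0586 t 29.52 | shift units [-7.59 10.79 -0.18] wz units 8.632420229697907
29.781241498421878 [ 0.97419585  0.94735655 -2.92859371]
```

Call:
{"name": "carry_out", "arguments": {
  "deltas": [
    {"dx": -0.69,"dy": 0.981,"dz": 0,"wx": 0,"wy": 0,"wz": 0,"gripper": 255},
    {"dx": -0.69,"dy": 0.981,"dz": 0,"wx": 0,"wy": 0,"wz": 0,"gripper": 255},
    {"dx": -0.69,"dy": 0.981,"dz": 0,"wx": 0,"wy": 0,"wz": 0,"gripper": 255},
    {"dx": -0.69,"dy": 0.981,"dz": 0,"wx": 0,"wy": 0,"wz": 0,"gripper": 255},
    {"dx": -0.69,"dy": 0.981,"dz": 0,"wx": 0,"wy": 0,"wz": 0,"gripper": 255},
    {"dx": -0.69,"dy": 0.981,"dz": 0,"wx": 0,"wy": 0,"wz": 0,"gripper": 255},
    {"dx": -0.69,"dy": 0.981,"dz": 0,"wx": 0,"wy": 0,"wz": 0,"gripper": 255},
    {"dx": -0.69,"dy": 0.981,"dz": 0,"wx": 0,"wy": 0,"wz": 0,"gripper": 255},
    {"dx": -0.69,"dy": 0.981,"dz": 0,"wx": 0,"wy": 0,"wz": 0,"gripper": 255},
    {"dx": -0.69,"dy": 0.981,"dz": 0,"wx": 0,"wy": 0,"wz": 0,"gripper": 255},
    {"dx": -0.69,"dy": 0.981,"dz": 0,"wx": 0,"wy": 0,"wz": 0,"gripper": 255},
    {"dx": 0,"dy": 0,"dz": 0,"wx": 0,"wy": 0,"wz": 0.96,"gripper": 255},
    {"dx": 0,"dy": 0,"dz": 0,"wx": 0,"wy": 0,"wz": 0.96,"gripper": 255},
    {"dx": 0,"dy": 0,"dz": 0,"wx": 0,"wy": 0,"wz": 0.96,"gripper": 255},
    {"dx": 0,"dy": 0,"dz": 0,"wx": 0,"wy": 0,"wz": 0.96,"gripper": 255},
    {"dx": 0,"dy": 0,"dz": 0,"wx": 0,"wy": 0,"wz": 0.96,"gripper": 255},
    {"dx": 0,"dy": 0,"dz": 0,"wx": 0,"wy": 0,"wz": 0.96,"gripper": 255},
    {"dx": 0,"dy": 0,"dz": 0,"wx": 0,"wy": 0,"wz": 0.96,"gripper": 255},
    {"dx": 0,"dy": 0,"dz": 0,"wx": 0,"wy": 0,"wz": 0.96,"gripper": 255},
    {"dx": 0,"dy": 0,"dz": 0,"wx": 0,"wy": 0,"wz": 0.96,"gripper": 255}
  ]
}}

```text
time: 31.18
tool_pos: [0.5579, -0.1678, 0.1557]
ee_rot: [-3.141, 0.002, 0.046]
wrist_force: [-0.3, 1.2, -2.9]
width: 0.0585
finger_force: 29.8
```

Call:
{"name": "carry_out", "arguments": {
  "deltas": [
    {"dx": 0,"dy": 0,"dz": 0,"wx": 0,"wy": 0,"wz": 0,"gripper": 255},
    {"dx": 0,"dy": 0,"dz": 0,"wx": 0,"wy": 0,"wz": 0,"gripper": 255}
  ]
}}

```text
time: 31.35
tool_pos: [0.5581, -0.1679, 0.1561]
ee_rot: [-3.141, 0.002, 0.054]
wrist_force: [0.4, -0.2, -3.3]
width: 0.0588
finger_force: 29.8
```

Run:
```python
from h import *
plan(.5605,-.168,.111,3); snap('side','s2')
```

```text
pos [ 0.5581 -0.1679  0.1561] yaw 3.11 w 0.0588 t 31.35 | shift units [0.12 0.01 2.25] wz units 0.016527817615612346
```

Call:
{"name": "carry_out", "arguments": {
  "deltas": [
    {"dx": 0.12,"dy": 0,"dz": 0.6,"wx": 0,"wy": 0,"wz": 0,"gripper": 255},
    {"dx": 0,"dy": 0,"dz": 0.6,"wx": 0,"wy": 0,"wz": 0,"gripper": 255},
    {"dx": 0,"dy": 0,"dz": 0.5,"wx": 0,"wy": 0,"wz": 0,"gripper": 255},
    {"dx": 0,"dy": 0,"dz": 0.3,"wx": 0,"wy": 0,"wz": 0,"gripper": 255},
    {"dx": 0,"dy": 0,"dz": 0.15,"wx": 0,"wy": 0,"wz": 0,"gripper": 255},
    {"dx": 0,"dy": 0,"dz": 0,"wx": 0,"wy": 0,"wz": 0,"gripper": 255},
    {"dx": 0,"dy": 0,"dz": 0,"wx": 0,"wy": 0,"wz": 0,"gripper": 255}
  ]
}}

```text
time: 31.98
tool_pos: [0.5611, -0.168, 0.1142]
ee_rot: [3.142, -0.0, 0.052]
wrist_force: [0.1, -0.2, -3.7]
width: 0.0584
finger_force: 29.8
```

Call:
{"name": "carry_out", "arguments": {
  "deltas": [
    {"dx": 0,"dy": 0,"dz": 0.08,"wx": 0,"wy": 0,"wz": 0,"gripper": 255},
    {"dx": 0,"dy": 0,"dz": 0.06,"wx": 0,"wy": 0,"wz": 0,"gripper": 255},
    {"dx": 0,"dy": 0,"dz": 0,"wx": 0,"wy": 0,"wz": 0,"gripper": 255},
    {"dx": 0,"dy": 0,"dz": 0,"wx": 0,"wy": 0,"wz": 0,"gripper": 255}
  ]
}}

```text
time: 32.32
tool_pos: [0.5611, -0.168, 0.1117]
ee_rot: [3.141, -0.0, 0.051]
wrist_force: [-0.8, 0.1, -2.8]
width: 0.0585
finger_force: 29.8
```

Call:
{"name": "carry_out", "arguments": {
  "deltas": [
    {"dx": 0,"dy": 0,"dz": 0.06,"wx": 0,"wy": 0,"wz": 0,"gripper": 255},
    {"dx": 0,"dy": 0,"dz": 0,"wx": 0,"wy": 0,"wz": 0,"gripper": 255},
    {"dx": 0,"dy": 0,"dz": 0,"wx": 0,"wy": 0,"wz": 0,"gripper": 45},
    {"dx": 0,"dy": 0,"dz": 0,"wx": 0,"wy": 0,"wz": 0,"gripper": 45},
    {"dx": 0,"dy": 0,"dz": 0,"wx": 0,"wy": 0,"wz": 0,"gripper": 45},
    {"dx": 0,"dy": 0,"dz": 0,"wx": 0,"wy": 0,"wz": 0,"gripper": 45},
    {"dx": 0,"dy": 0,"dz": -0.5,"wx": 0,"wy": 0,"wz": 0,"gripper": 45},
    {"dx": 0,"dy": 0,"dz": -1,"wx": 0,"wy": 0,"wz": 0,"gripper": 45},
    {"dx": 0,"dy": 0,"dz": -1,"wx": 0,"wy": 0,"wz": 0,"gripper": 45},
    {"dx": 0,"dy": 0,"dz": -1,"wx": 0,"wy": 0,"wz": 0,"gripper": 45},
    {"dx": 0,"dy": 0,"dz": -1,"wx": 0,"wy": 0,"wz": 0,"gripper": 45},
    {"dx": 0,"dy": 0,"dz": -1,"wx": 0,"wy": 0,"wz": 0,"gripper": 45},
    {"dx": 0,"dy": 0,"dz": -1,"wx": 0,"wy": 0,"wz": 0,"gripper": 45},
    {"dx": 0,"dy": 0,"dz": 0,"wx": 0,"wy": 0,"wz": -0.95,"gripper": 45},
    {"dx": 0,"dy": 0,"dz": 0,"wx": 0,"wy": 0,"wz": -0.95,"gripper": 45},
    {"dx": 0,"dy": 0,"dz": 0,"wx": 0,"wy": 0,"wz": -0.95,"gripper": 45},
    {"dx": 0,"dy": 0,"dz": 0,"wx": 0,"wy": 0,"wz": -0.95,"gripper": 45},
    {"dx": 0,"dy": 0,"dz": 0,"wx": 0,"wy": 0,"wz": -0.95,"gripper": 45},
    {"dx": 0,"dy": 0,"dz": 0,"wx": 0,"wy": 0,"wz": -0.95,"gripper": 45},
    {"dx": 0,"dy": 0,"dz": 0,"wx": 0,"wy": 0,"wz": -0.95,"gripper": 45}
  ]
}}

```text
time: 33.98
tool_pos: [0.5611, -0.168, 0.2412]
ee_rot: [3.141, -0.0, 0.855]
wrist_force: [0.2, 0.7, -0.5]
width: 0.0773
finger_force: 0.0
```

Call:
{"name": "carry_out", "arguments": {
  "deltas": [
    {"dx": 0,"dy": 0,"dz": 0,"wx": 0,"wy": 0,"wz": -0.95,"gripper": 45},
    {"dx": 0,"dy": 0,"dz": 0,"wx": 0,"wy": 0,"wz": -0.95,"gripper": 45},
    {"dx": 0,"dy": 0,"dz": 0,"wx": 0,"wy": 0,"wz": -0.95,"gripper": 45},
    {"dx": 0,"dy": 0,"dz": 0,"wx": 0,"wy": 0,"wz": -0.95,"gripper": 45},
    {"dx": 0,"dy": 0,"dz": 0,"wx": 0,"wy": 0,"wz": -0.95,"gripper": 45},
    {"dx": 0,"dy": 0,"dz": 0,"wx": 0,"wy": 0,"wz": -0.95,"gripper": 45},
    {"dx": 0,"dy": 0,"dz": 0,"wx": 0,"wy": 0,"wz": -0.95,"gripper": 45},
    {"dx": 0,"dy": 0,"dz": 0,"wx": 0,"wy": 0,"wz": 0,"gripper": 45},
    {"dx": 0,"dy": 0,"dz": 0,"wx": 0,"wy": 0,"wz": 0,"gripper": 45}
  ]
}}

```text
time: 34.73
tool_pos: [0.5611, -0.168, 0.241]
ee_rot: [3.141, 0.0, 1.645]
wrist_force: [0.0, 0.3, -0.1]
width: 0.0775
finger_force: 0.0
```

Run:
```python
from h import *
plan(.312,-.305,.236,94)
```

```text
pos [ 0.5611 -0.168   0.241 ] yaw 94.23 w 0.0775 t 34.73 | shift units [ -5.91 -12.93   0.25] wz units 0.033136000485850525
```

Call:
{"name": "carry_out", "arguments": {
  "deltas": [
    {"dx": -0.455,"dy": -0.995,"dz": 0,"wx": 0,"wy": 0,"wz": 0,"gripper": 60},
    {"dx": -0.455,"dy": -0.995,"dz": 0,"wx": 0,"wy": 0,"wz": 0,"gripper": 60},
    {"dx": -0.455,"dy": -0.995,"dz": 0,"wx": 0,"wy": 0,"wz": 0,"gripper": 60},
    {"dx": -0.455,"dy": -0.995,"dz": 0,"wx": 0,"wy": 0,"wz": 0,"gripper": 60},
    {"dx": -0.455,"dy": -0.995,"dz": 0,"wx": 0,"wy": 0,"wz": 0,"gripper": 60},
    {"dx": -0.455,"dy": -0.995,"dz": 0,"wx": 0,"wy": 0,"wz": 0,"gripper": 60},
    {"dx": -0.455,"dy": -0.995,"dz": 0,"wx": 0,"wy": 0,"wz": 0,"gripper": 60},
    {"dx": -0.455,"dy": -0.995,"dz": 0,"wx": 0,"wy": 0,"wz": 0,"gripper": 60},
    {"dx": -0.455,"dy": -0.995,"dz": 0,"wx": 0,"wy": 0,"wz": 0,"gripper": 60},
    {"dx": -0.455,"dy": -0.995,"dz": 0,"wx": 0,"wy": 0,"wz": 0,"gripper": 60},
    {"dx": -0.455,"dy": -0.995,"dz": 0,"wx": 0,"wy": 0,"wz": 0,"gripper": 60},
    {"dx": -0.455,"dy": -0.995,"dz": 0,"wx": 0,"wy": 0,"wz": 0,"gripper": 60},
    {"dx": -0.455,"dy": -0.995,"dz": 0,"wx": 0,"wy": 0,"wz": 0,"gripper": 60},
    {"dx": 0,"dy": 0,"dz": 0,"wx": 0,"wy": 0,"wz": 0,"gripper": 60},
    {"dx": 0,"dy": 0,"dz": 0,"wx": 0,"wy": 0,"wz": 0,"gripper": 60},
    {"dx": 0,"dy": 0,"dz": 0,"wx": 0,"wy": 0,"wz": 0,"gripper": 60}
  ]
}}

```text
time: 36.07
tool_pos: [0.3126, -0.3055, 0.2406]
ee_rot: [3.141, 0.0, 1.646]
wrist_force: [-0.6, 0.5, -0.3]
width: 0.0719
finger_force: 0.0
```

Run:
```python
from h import *
import pickle
plan(.312,-.305,.103,94)
c=cal('wrist'); im=snap('wrist','i1'); pickle.dump(c,open('i1.pkl','wb'))
u=proj(c,(.332,-.297,.008)); x0,y0=int(u[0]-130),int(max(0,u[1]-120)); print(x0,y0)
cv2.imwrite('pics/i1b.png',cv2.resize(im[y0:y0+200,x0:x0+260],None,fx=3,fy=3,interpolation=cv2.INTER_CUBIC))
```

```text
pos [ 0.3126 -0.3055  0.2406] yaw 94.32 w 0.0719 t 36.07 | shift units [ 0.03 -0.03  6.88] wz units 0.04651875823011668
164 80
```

View pics/i1b.png

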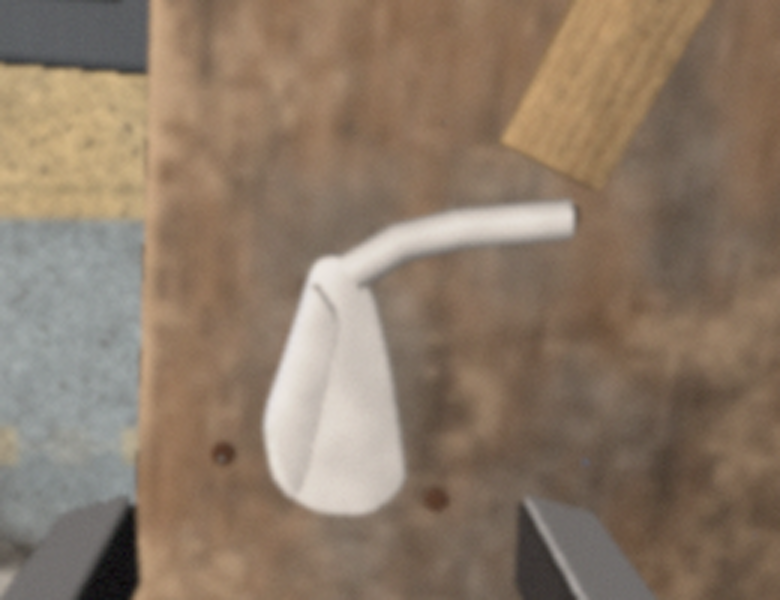

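The crop shows the iron head with its blade at (335,400), hosel tip at (575,218) and the wedge corner about 15 mm clear at (600,185). The blade edges suggest a yaw of about -13°, which I'll check numerically.

Run:
```python
from m import *
C['i1']=pickle.load(open('i1.pkl','rb'));I['i1']=cv2.imread('pics/i1.png')
q=lambda x,y:(164+(x+.5)/3-.5,80+(y+.5)/3-.5)
c=C['i1']; z=.008
# edges
L=[ray(c,q(*p),.010)[:2] for p in((308,290),(268,405))]; R=[ray(c,q(*p),.004)[:2] for p in((375,310),(401,455))]
for n,e in(('L',L),('R',R)):
    d=e[0]-e[1]; print(n,np.round(e,4),'dir',np.degrees(np.arctan2(d[1],d[0])))
k=seg('i1',np.array([164+85,80+62,164+198,80+175])/S,'bright'); print(len(k),cv2.boundingRect(k))
for yaw in(-11,-13,-15):
    a=np.radians(yaw);M=np.array([[np.cos(a),-np.sin(a)],[np.sin(a),np.cos(a)]]);p=pts('i1',k,.006)@M; lo,hi=p.min(0),p.max(0); o=(lo+hi)/2
    g=o+[-.019,-.010]
    nb=p[abs(p[:,1]-g[1])<.0015]-o
    print(yaw,((hi-lo)*1000).round(1),'origin',(M@o).round(4),'grip',(M@g).round(4),'edges x',(np.sort(nb[:,0])*1000).round(1)[[0,-1]])
```

```text
L [[ 0.3035 -0.2754]
 [ 0.2933 -0.3133]] dir 74.96246141778799
R [[ 0.3252 -0.281 ]
 [ 0.338  -0.3286]] dir 105.08634511164327
354 (252, 147, 105, 107)
-11 [ 79.5 120.5] origin [ 0.3372 -0.295 ] grip [ 0.3166 -0.3012] edges x [-39.   -0.7]
-13 [ 76.9 122.1] origin [ 0.3368 -0.2946] grip [ 0.316 -0.3  ] edges x [-38.1   0.1]
-15 [ 75.  123.6] origin [ 0.3361 -0.294 ] grip [ 0.3151 -0.2987] edges x [-36.9   1. ]
```

Call:
{"name": "carry_out", "arguments": {
  "deltas": [
    {"dx": 0,"dy": 0,"dz": 0,"wx": 0,"wy": 0,"wz": 0.62,"gripper": 60},
    {"dx": 0.27,"dy": 0.17,"dz": 0.9,"wx": 0,"wy": 0,"wz": 0,"gripper": 60},
    {"dx": 0,"dy": 0,"dz": 0.9,"wx": 0,"wy": 0,"wz": 0,"gripper": 60},
    {"dx": 0,"dy": 0,"dz": 0.9,"wx": 0,"wy": 0,"wz": 0,"gripper": 60},
    {"dx": 0,"dy": 0,"dz": 0.9,"wx": 0,"wy": 0,"wz": 0,"gripper": 60},
    {"dx": 0,"dy": 0,"dz": 0.9,"wx": 0,"wy": 0,"wz": 0,"gripper": 60},
    {"dx": 0,"dy": 0,"dz": 0.9,"wx": 0,"wy": 0,"wz": 0,"gripper": 60},
    {"dx": 0,"dy": 0,"dz": 0.9,"wx": 0,"wy": 0,"wz": 0,"gripper": 60},
    {"dx": 0,"dy": 0,"dz": 0.5,"wx": 0,"wy": 0,"wz": 0,"gripper": 60},
    {"dx": 0,"dy": 0,"dz": 0.25,"wx": 0,"wy": 0,"wz": 0,"gripper": 60},
    {"dx": 0,"dy": 0,"dz": 0,"wx": 0,"wy": 0,"wz": 0,"gripper": 60},
    {"dx": 0,"dy": 0,"dz": 0,"wx": 0,"wy": 0,"wz": 0,"gripper": 255},
    {"dx": 0,"dy": 0,"dz": 0,"wx": 0,"wy": 0,"wz": 0,"gripper": 255},
    {"dx": 0,"dy": 0,"dz": 0,"wx": 0,"wy": 0,"wz": 0,"gripper": 255},
    {"dx": 0,"dy": 0,"dz": 0,"wx": 0,"wy": 0,"wz": 0,"gripper": 255},
    {"dx": 0,"dy": 0,"dz": 0,"wx": 0,"wy": 0,"wz": 0,"gripper": 255},
    {"dx": 0,"dy": 0,"dz": 0,"wx": 0,"wy": 0,"wz": 0,"gripper": 255},
    {"dx": 0,"dy": 0,"dz": 0,"wx": 0,"wy": 0,"wz": 0,"gripper": 255}
  ]
}}

```text
time: 37.62
tool_pos: [0.3155, -0.3006, 0.0997]
ee_rot: [3.142, 0.001, 1.573]
wrist_force: [-0.4, -0.5, 1.3]
width: 0.0345
finger_force: 29.0
```

Call:
{"name": "carry_out", "arguments": {
  "deltas": [
    {"dx": 0,"dy": 0,"dz": -0.2,"wx": 0,"wy": 0,"wz": 0,"gripper": 255},
    {"dx": 0,"dy": 0,"dz": -0.4,"wx": 0,"wy": 0,"wz": 0,"gripper": 255},
    {"dx": 0,"dy": 0,"dz": -0.7,"wx": 0,"wy": 0,"wz": 0,"gripper": 255},
    {"dx": 0,"dy": 0,"dz": -0.9,"wx": 0,"wy": 0,"wz": 0,"gripper": 255},
    {"dx": 0,"dy": 0,"dz": -0.9,"wx": 0,"wy": 0,"wz": 0,"gripper": 255},
    {"dx": 0,"dy": 0,"dz": -0.9,"wx": 0,"wy": 0,"wz": 0,"gripper": 255},
    {"dx": 0,"dy": 0,"dz": 0,"wx": 0,"wy": 0,"wz": 0,"gripper": 255},
    {"dx": 0,"dy": 0,"dz": 0,"wx": 0,"wy": 0,"wz": 0,"gripper": 255}
  ]
}}

```text
time: 38.28
tool_pos: [0.3159, -0.3007, 0.1802]
ee_rot: [3.14, 0.002, 1.573]
wrist_force: [-0.1, 0.1, -2.6]
width: 0.0349
finger_force: 29.0
```

Run:
```python
from h import *
plan(.5553,-.2594,.18,16); im=snap('wrist','i2'); print(robot.get_obs()['wrist_force'])
a=cv2.resize(im[:,100:460],(360,420)); s=snap('side','s3')[110:320,180:380]
cv2.imwrite('pics/i2b.png',np.hstack([a,cv2.resize(s,(400,420))]))
```

```text
pos [ 0.3159 -0.3007  0.1802] yaw 90.13 w 0.0349 t 38.28 | shift units [2.040e+00 1.198e+01 1.000e-02] wz units 10.781892786234893
[-0.24123124  0.09801096 -3.63045835]
```

View pics/i2b.png

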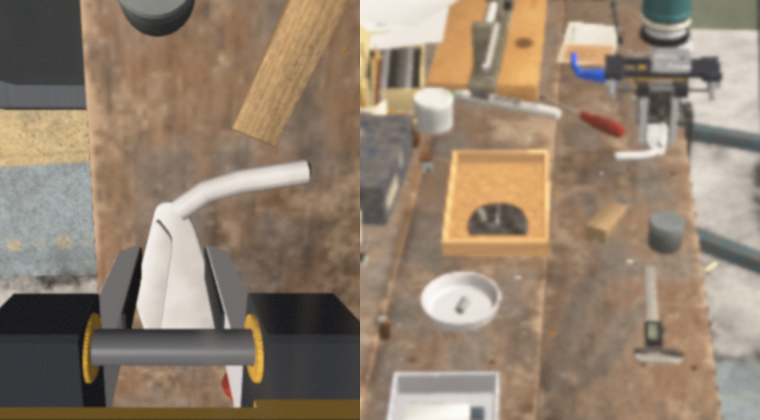

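The iron is held level; the putter lies flat in the tray at (497,218) in the right panel, and the wedge is untouched. Carry it over.

Call:
{"name": "carry_out", "arguments": {
  "deltas": [
    {"dx": 0.17,"dy": 0.998,"dz": 0,"wx": 0,"wy": 0,"wz": 0,"gripper": 255},
    {"dx": 0.17,"dy": 0.998,"dz": 0,"wx": 0,"wy": 0,"wz": 0,"gripper": 255},
    {"dx": 0.17,"dy": 0.998,"dz": 0,"wx": 0,"wy": 0,"wz": 0,"gripper": 255},
    {"dx": 0.17,"dy": 0.998,"dz": 0,"wx": 0,"wy": 0,"wz": 0,"gripper": 255},
    {"dx": 0.17,"dy": 0.998,"dz": 0,"wx": 0,"wy": 0,"wz": 0,"gripper": 255},
    {"dx": 0.17,"dy": 0.998,"dz": 0,"wx": 0,"wy": 0,"wz": 0,"gripper": 255},
    {"dx": 0.17,"dy": 0.998,"dz": 0,"wx": 0,"wy": 0,"wz": 0,"gripper": 255},
    {"dx": 0.17,"dy": 0.998,"dz": 0,"wx": 0,"wy": 0,"wz": 0,"gripper": 255},
    {"dx": 0.17,"dy": 0.998,"dz": 0,"wx": 0,"wy": 0,"wz": 0,"gripper": 255},
    {"dx": 0.17,"dy": 0.998,"dz": 0,"wx": 0,"wy": 0,"wz": 0,"gripper": 255},
    {"dx": 0.17,"dy": 0.998,"dz": 0,"wx": 0,"wy": 0,"wz": 0,"gripper": 255},
    {"dx": 0.17,"dy": 0.998,"dz": 0,"wx": 0,"wy": 0,"wz": 0,"gripper": 255},
    {"dx": 0,"dy": 0,"dz": 0,"wx": 0,"wy": 0,"wz": 0.8,"gripper": 255},
    {"dx": 0,"dy": 0,"dz": 0,"wx": 0,"wy": 0,"wz": 0.8,"gripper": 255},
    {"dx": 0,"dy": 0,"dz": 0,"wx": 0,"wy": 0,"wz": 0.8,"gripper": 255},
    {"dx": 0,"dy": 0,"dz": 0,"wx": 0,"wy": 0,"wz": 0.8,"gripper": 255},
    {"dx": 0,"dy": 0,"dz": 0,"wx": 0,"wy": 0,"wz": 0.8,"gripper": 255},
    {"dx": 0,"dy": 0,"dz": 0,"wx": 0,"wy": 0,"wz": 0.8,"gripper": 255},
    {"dx": 0,"dy": 0,"dz": 0,"wx": 0,"wy": 0,"wz": 0.8,"gripper": 255},
    {"dx": 0,"dy": 0,"dz": 0,"wx": 0,"wy": 0,"wz": 0.8,"gripper": 255}
  ]
}}

```text
time: 40.05
tool_pos: [0.5541, -0.2585, 0.1766]
ee_rot: [-3.137, 0.001, 0.8]
wrist_force: [0.7, 0.2, -2.3]
width: 0.0352
finger_force: 29.0
```

Call:
{"name": "carry_out", "arguments": {
  "deltas": [
    {"dx": 0,"dy": 0,"dz": 0,"wx": 0,"wy": 0,"wz": 0.8,"gripper": 255},
    {"dx": 0,"dy": 0,"dz": 0,"wx": 0,"wy": 0,"wz": 0.8,"gripper": 255},
    {"dx": 0,"dy": 0,"dz": 0,"wx": 0,"wy": 0,"wz": 0.8,"gripper": 255},
    {"dx": 0,"dy": 0,"dz": 0,"wx": 0,"wy": 0,"wz": 0.8,"gripper": 255},
    {"dx": 0,"dy": 0,"dz": 0,"wx": 0,"wy": 0,"wz": 0.8,"gripper": 255},
    {"dx": 0,"dy": 0,"dz": 0,"wx": 0,"wy": 0,"wz": 0.38,"gripper": 255},
    {"dx": 0,"dy": 0,"dz": 0,"wx": 0,"wy": 0,"wz": 0,"gripper": 255},
    {"dx": 0,"dy": 0,"dz": 0,"wx": 0,"wy": 0,"wz": 0,"gripper": 255}
  ]
}}

```text
time: 40.72
tool_pos: [0.5543, -0.2586, 0.1773]
ee_rot: [-3.139, 0.002, 0.281]
wrist_force: [0.1, -0.1, -1.8]
width: 0.0348
finger_force: 29.0
```

Run:
```python
from h import *
plan(.5553,-.2594,.108,16); im=snap('side','s4')
a=cv2.resize(snap('wrist','i3'),(440,330)); cv2.imwrite('pics/i3b.png',np.hstack([a,cv2.resize(im[120:270,180:340],(352,330))]))
```

```text
pos [ 0.5543 -0.2586  0.1773] yaw 16.09 w 0.0348 t 40.72 | shift units [0.04 0.05 3.47] wz units 0.012522353234824257
```

View pics/i3b.png

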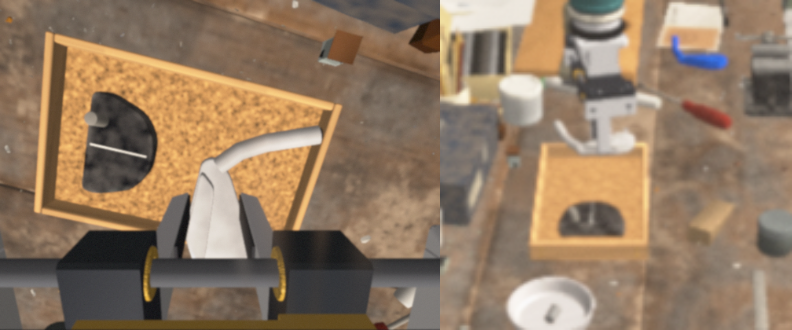

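Run:
```python
from h import *
c=cal('wrist'); T=np.array([.5634,-.2229]);a=np.radians(3);M=np.array([[np.cos(a),np.sin(a)],[-np.sin(a),np.cos(a)]])
for n,p,z in(('tip r',(322,137),.083),('tip up',(318,128),.083),('blade top',(207,160),.083),('rim corner',(340,107),.03),('rim tl',(49,34),.03)):
    print(n,(M@(ray(c,np.array(p)*560/440,z)[:2]-T)).round(4))
```

```text
tip r [ 0.0528 -0.0933]
tip up [ 0.0579 -0.0887]
blade top [ 0.0199 -0.0215]
rim corner [ 0.0783 -0.1224]
rim tl [0.0795 0.1222]
```

The hosel tip is 25 mm inside the wall and the tray fit holds (corners at ±122 to ±125 mm). Lower it.

Call:
{"name": "carry_out", "arguments": {
  "deltas": [
    {"dx": 0.04,"dy": 0.05,"dz": 0.7,"wx": 0,"wy": 0,"wz": 0,"gripper": 255},
    {"dx": 0,"dy": 0,"dz": 0.7,"wx": 0,"wy": 0,"wz": 0,"gripper": 255},
    {"dx": 0,"dy": 0,"dz": 0.7,"wx": 0,"wy": 0,"wz": 0,"gripper": 255},
    {"dx": 0,"dy": 0,"dz": 0.5,"wx": 0,"wy": 0,"wz": 0,"gripper": 255},
    {"dx": 0,"dy": 0,"dz": 0.4,"wx": 0,"wy": 0,"wz": 0,"gripper": 255},
    {"dx": 0,"dy": 0,"dz": 0.2,"wx": 0,"wy": 0,"wz": 0,"gripper": 255},
    {"dx": 0,"dy": 0,"dz": 0.1,"wx": 0,"wy": 0,"wz": 0,"gripper": 255},
    {"dx": 0,"dy": 0,"dz": 0,"wx": 0,"wy": 0,"wz": 0,"gripper": 255},
    {"dx": 0,"dy": 0,"dz": 0,"wx": 0,"wy": 0,"wz": 0,"gripper": 255},
    {"dx": 0,"dy": 0,"dz": 0,"wx": 0,"wy": 0,"wz": 0,"gripper": 255}
  ]
}}

```text
time: 41.65
tool_pos: [0.5565, -0.26, 0.1143]
ee_rot: [3.14, -0.001, 0.279]
wrist_force: [0.6, -0.5, -1.4]
width: 0.0343
finger_force: 29.0
```

Call:
{"name": "carry_out", "arguments": {
  "deltas": [
    {"dx": 0,"dy": 0,"dz": 0.12,"wx": 0,"wy": 0,"wz": 0,"gripper": 255},
    {"dx": 0,"dy": 0,"dz": 0.1,"wx": 0,"wy": 0,"wz": 0,"gripper": 255},
    {"dx": 0,"dy": 0,"dz": 0.05,"wx": 0,"wy": 0,"wz": 0,"gripper": 255},
    {"dx": 0,"dy": 0,"dz": 0,"wx": 0,"wy": 0,"wz": 0,"gripper": 255},
    {"dx": 0,"dy": 0,"dz": 0,"wx": 0,"wy": 0,"wz": 0,"gripper": 255}
  ]
}}

```text
time: 42.07
tool_pos: [0.556, -0.2597, 0.1079]
ee_rot: [3.141, -0.0, 0.279]
wrist_force: [0.6, 0.3, -2.0]
width: 0.0351
finger_force: 29.0
```

Call:
{"name": "carry_out", "arguments": {
  "deltas": [
    {"dx": 0,"dy": 0,"dz": 0.04,"wx": 0,"wy": 0,"wz": 0,"gripper": 255},
    {"dx": 0,"dy": 0,"dz": 0,"wx": 0,"wy": 0,"wz": 0,"gripper": 255},
    {"dx": 0,"dy": 0,"dz": 0,"wx": 0,"wy": 0,"wz": 0,"gripper": 115},
    {"dx": 0,"dy": 0,"dz": 0,"wx": 0,"wy": 0,"wz": 0,"gripper": 115},
    {"dx": 0,"dy": 0,"dz": 0,"wx": 0,"wy": 0,"wz": 0,"gripper": 115},
    {"dx": 0,"dy": 0,"dz": 0,"wx": 0,"wy": 0,"wz": 0,"gripper": 115},
    {"dx": 0,"dy": 0,"dz": -0.3,"wx": 0,"wy": 0,"wz": 0,"gripper": 115},
    {"dx": 0,"dy": 0,"dz": -0.8,"wx": 0,"wy": 0,"wz": 0,"gripper": 115},
    {"dx": 0,"dy": 0,"dz": -1,"wx": 0,"wy": 0,"wz": 0,"gripper": 115},
    {"dx": 0,"dy": 0,"dz": -1,"wx": 0,"wy": 0,"wz": 0,"gripper": 115},
    {"dx": 0,"dy": 0,"dz": -1,"wx": 0,"wy": 0,"wz": 0,"gripper": 115},
    {"dx": 0,"dy": 0,"dz": -1,"wx": 0,"wy": 0,"wz": 0,"gripper": 115},
    {"dx": -1,"dy": 0,"dz": -1,"wx": 0,"wy": 0,"wz": 0,"gripper": 115},
    {"dx": -1,"dy": 0,"dz": -1,"wx": 0,"wy": 0,"wz": 0,"gripper": 115},
    {"dx": -1,"dy": 0,"dz": -1,"wx": 0,"wy": 0,"wz": 0,"gripper": 115},
    {"dx": -1,"dy": 0,"dz": 0,"wx": 0,"wy": 0,"wz": 0,"gripper": 115},
    {"dx": -1,"dy": 0,"dz": 0,"wx": 0,"wy": 0,"wz": 0,"gripper": 115},
    {"dx": 0,"dy": 0,"dz": 0,"wx": 0,"wy": 0,"wz": 0,"gripper": 115},
    {"dx": 0,"dy": 0,"dz": 0,"wx": 0,"wy": 0,"wz": 0,"gripper": 115}
  ]
}}

```text
time: 43.65
tool_pos: [0.4596, -0.2875, 0.2698]
ee_rot: [3.141, -0.001, 0.278]
wrist_force: [0.0, 0.3, -0.7]
width: 0.0515
finger_force: 0.0
```

Run:
```python
from h import *
a=cv2.resize(snap('wrist','e1'),(400,300)); im=snap('side','e2')
cv2.imwrite('pics/e.png',np.hstack([cv2.resize(im[170:370,170:370],(400,400)),np.vstack([a,np.zeros((100,400,3),np.uint8)])]))
o=robot.get_obs(); print(o['time'],o['wrist_force'],o['finger_force'],o['tool_pos'])
```

```text
43.75 [-0.24896066 -0.11986005 -0.25341489] 0.0 [ 0.46040552 -0.28708399  0.26912146]
```

View pics/e.png

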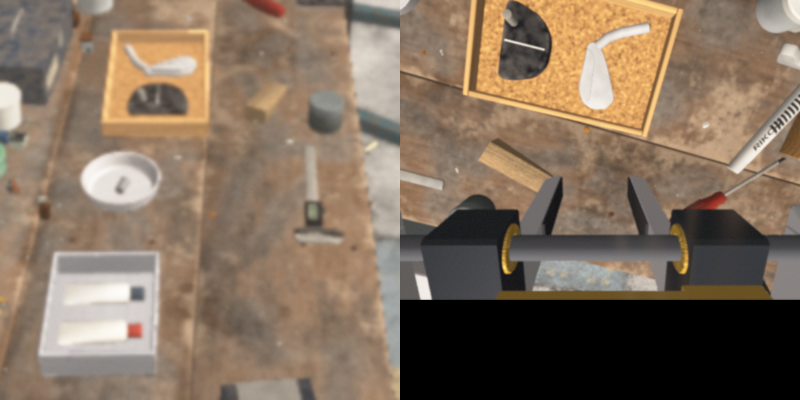

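Both heads lie side by side in the tray at (165,65) and (157,100), and both tubes are in the bin at (105,293) and (105,332). The ferrule is in the dish at (122,183) and the wedge is still in place at (268,100). Hand in.

```bash
python3 -c "
from bench import robot
print(robot.close_job())"
```

```text
the job is handed in; nothing more can be done
None
```

The job is handed in at about 44 s of the 125 s allowed, but the judge gave no verdict; the last camera views show both heads flat in the tray, both tubes flat in the bin, the ferrule in the dish and the wedge where it lay.

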